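# Clear the pit shelf: sort shells and chassis into the tray and slide it to pick-up

### The job

Clear the pit shelf after the race: stand the orange pylon upright on the white spot, and load every car body shell into the tray's blue-lined row and every bare chassis into its black-lined row, all flat on their undersides or wheels, with the tray left on its yellow outline meanwhile. The shells are brittle: grip them very lightly, set them down rather than drop them, and never put more than 25 N on one in all. Only when all is loaded, slide the tray, without lifting it, until it stands squarely centred in the red outline with everything still in its row; leave the other things where they are.

Things in the scene. Friction and masses are not known exactly. Their poses are not given: they have to be found in the camera images.
- tray: Loose wooden tray, 210 (x) x 256 (y), 0.7 kg empty (+-20 percent), sliding on the shelf (friction about 1). Outer walls 4 thick, 24 high; floor 5 thick. A middle board 10 thick along y parts it into two rows, 96 (x) x 248 (y) inside; over its middle 110 the board rises to 62 high as the handle. Origin: centre of underside, z up.
- tray_handle (a point): Middle of the top edge of the tray's handle board (62 above the tray's underside); the board is 10 thick along the tray's x and 110 long along its y
- shell_row (a point): Centre of the inner floor (5 above the underside) of the blue-lined row, the one nearer the robot (-x side of the tray): for body shells. Axes as the tray's.
- chassis_row (a point): Centre of the inner floor of the black-lined row, the one farther from the robot (+x side of the tray): for bare chassis. Axes as the tray's.
- load_mark: Yellow painted outline, 250 (x) x 296 (y) over its outside, lines 10 wide, on which the tray stands at the start; flat, origin at its centre
- pickup_mark: Red painted outline of the same size, to the robot's left of the yellow one; flat, origin at its centre, x and y along its sides. The tray is to end centred in it, same way round.
- pylon_spot: White painted disc, 84 diameter, at the robot's far left; flat, origin at its centre
- pylon: Orange plastic marshal's pylon: base 60 square, a cone, and from 50 to 95 high a straight round neck of 22 diameter with a white band; 80 g. Origin: centre of the underside, z up.
- shell1: Body shell 1, red with a white stripe, thin brittle plastic, 15 g: 68 long (x, nose to +x), 32 wide (y), flat sides 16 high; cabin 30 x 26 on top (centre 6 behind the middle) to 26 high. Origin: centre of underside, z up. Cracks if all forces on it add up to over 25 N (each finger counts: a 4 N grip, ample, is 8 N), or if dropped. May be absent.
- shell2: Body shell 2, white with a blue stripe, thin brittle plastic, 15 g: 68 long (x, nose to +x), 32 wide (y), flat sides 16 high; cabin 30 x 26 on top (centre 6 behind the middle) to 26 high. Origin: centre of underside, z up. Cracks if all forces on it add up to over 25 N (each finger counts: a 4 N grip, ample, is 8 N), or if dropped. May be absent.
- shell3: Body shell 3, blue with a yellow stripe, thin brittle plastic, 15 g: 68 long (x, nose to +x), 32 wide (y), flat sides 16 high; cabin 30 x 26 on top (centre 6 behind the middle) to 26 high. Origin: centre of underside, z up. Cracks if all forces on it add up to over 25 N (each finger counts: a 4 N grip, ample, is 8 N), or if dropped. May be absent.
- chassis1: Bare chassis 1, sturdy, 35 g: aluminium pan 60 long (x, white guide flag to +x), 20 wide; steel motor block 26 long x 24 wide in the middle, to 16 high (grip across it); black wheels of 16 diameter at x = +-22.5, 32 over their outsides. Origin: centre of the underside at the foot of the wheels, z up. May be absent.
- chassis2: Bare chassis 2, sturdy, 35 g: aluminium pan 60 long (x, white guide flag to +x), 20 wide; steel motor block 26 long x 24 wide in the middle, to 16 high (grip across it); black wheels of 16 diameter at x = +-22.5, 32 over their outsides. Origin: centre of the underside at the foot of the wheels, z up. May be absent.
- chassis3: Bare chassis 3, sturdy, 35 g: aluminium pan 60 long (x, white guide flag to +x), 20 wide; steel motor block 26 long x 24 wide in the middle, to 16 high (grip across it); black wheels of 16 diameter at x = +-22.5, 32 over their outsides. Origin: centre of the underside at the foot of the wheels, z up. May be absent.
- controller: Yellow plastic hand controller, about 115 x 26 x 45, lying; bystander, origin under its middle
- jig: Silver aluminium chassis jig, plate 150 x 75 x 12 with four short pins to 30 high; bystander, origin under its middle
- tin: Squat round tin of guide flags, 57 diameter, 48 high, red cap; bystander, origin under its middle
- oil: Small oil bottle, 28 diameter, 75 high; bystander, origin under its middle
- screwdriver: Red-handled screwdriver, 150 long, lying; bystander, origin under its middle

How it is judged:
By the outcome, as a careful person would: the job done as asked, in the order asked, and still so for the second after the job is handed in, with the robot touching nothing.
Of shell1, shell2, shell3, chassis1, chassis2, chassis3 only 4 to 6 are there at a start; the rules pass over those that are not, and their reading is None.
At some moment in a run one of chassis1, chassis2, chassis3 may be knocked a few centimetres aside while the robot is not near it.
It also fails if it takes over 210 s, if anything falls off the work surface, if the arm or the gripper's body presses on something with over 40 N, if the wrist force passes 120 N, or if a joint passes its speed limit or range.

### The arm

A 7-joint arm with a two-finger parallel gripper is mounted at the origin on the work surface. World frame = base frame: x ahead of the robot, y to its left, z up, the work surface at z = 0. Lengths are in mm, angles in rad, forces in N, time in s.
With the tool pointing down it reaches from about 425 to 975 mm from the base axis. Payload 16.7 kg.
Tool frame: the origin (TCP) lies between the finger pads; the fingertips stand 19 mm ahead of it and the grasp point (between the pads) is the TCP; z points along the fingers, y is the line along which they close (so a half turn about z gives the same grasp; the last joint's range is limited). The gripper opens to 85 mm and grips with 20 to 120 N. Pads are 22 mm wide; open, the fingers measure 114 mm over their backs; the gripper's body (76 mm by 85 mm) begins 54 mm behind the grasp point. The pads swing forward as they close: fully open they stand 13 mm farther back than shut.
Start: joints at [1.083, 0.426, 0.074, 1.606, -0.034, 1.111, -0.067], TCP at [224.307, -636.603, 250.302] pointing down, gripper open.
Joint ranges: [-2.85, 2.85], [-0.5, 2.14], [-1.23, 1.37], [0.21, 2.46], [-1.02, 4.16], [0.16, 2.05], [-2.73, 2.73]. Speed limits (rad/s): [1.89, 1.89, 2.39, 2.39, 3.01, 3.01, 3.01].

### API

Orientations are given as a 3x3 rotation matrix whose columns are the frame's x, y, z axes.
In Python, from rig import r gives the robot as it stands.
- The arm moves only by the tool step_arm, never from a script. Its argument "motion" is text: rows parted by semicolons, each of 7 numbers parted by spaces: the turn, a rotation vector about the tool's x, y, z in degrees, then the shift along the tool's x, y, z in cm, then the finger opening in cm, from 0 to 8.54. A call has 1 to 8 rows; each row shifts and turns the commanded pose from where the row before left it, along the tool's axes as they then stand; what a row does not reach is not made up. A row lasts 1/10 s, in which the tool goes at most 50 mm and 8.59 degrees, less where a joint would pass 70% of its speed; a pose out of reach is approached as far as the arm can. A call with a gripper value outside its range is refused whole. The fingers move at their own pace and stop on an object; "squeeze" is the grip in N (left out, the last holds). Time passes only in rows, so rows that do not move let the fingers close. It gives the time, the measured TCP pose, the force, the opening and the grip force at its end, in the units of the state.
- r.state(): the state, without advancing time (a new reading comes with each control period).
- r.grab_frame(name): name is "side" or "top" or "wrist"; returns a dict with "pixels" (420x560x3 uint8, red, green, blue), "intrinsics" (3x3 intrinsics, pixels), "k1" (the pictures are not rectified: a ray, as slopes to the right and down, at radius r is drawn at 1 + k1 r^2 times it, then the intrinsics apply), "world_from_camera" (4x4, takes a point from camera to world coordinates). Camera axes: x right, y down, z forward; pixel columns grow to the right and rows downward; lengths in mm; the calibration is good to about 2 mm. A picture is of the moment at which its call begins. There is no depth.
- r.close_job(): hands the job in; it is judged then, once.
The state is a dict: "time_s": time; "qpos": joint angles; "qvel": joint speeds; "tau": joint torques, N m; "tcp_pos": TCP position; "tool_rot": TCP orientation; "wrist_force": force on the tool from outside, world axes, zero at the start; "wrist_torque": the same for the moment, N m; "finger_gap": finger opening in mm; "grip_force": force on a finger pad.
Only numpy, scipy, OpenCV 4.12 (cv2) and the standard library are available. Lean on these libraries where they do the work, as an engineer would, in place of code of your own. Each camera call takes 0.05 s, during which the arm holds its last target. There are 200 camera calls.

## Working session

There is one attempt and no reset: what is moved stays moved. The work goes in short steps, Python scripts to look and compute and a tool call to move; the robot and the scene stay as the last step left them, time stands still between calls to the robot, and variables do not carry over. Pictures are saved under pics/ and viewed, at most 14 in all, crops included, and the job is handed in when it is done.

Besides the shell and the picture viewer there is one more tool, called after "Call:" as name(argument=value, ...) on one line, values as JSON. step_arm: Moves the arm, as the interface text tells. Its arguments: {"type":"object","properties":{"motion":{"type":"string"},"squeeze":{"type":"number"}},"required":["motion"]}

```bash
ls; mkdir -p pics
cat > h.py <<'E'
import numpy as np,cv2
from rig import r
def grab(n,save=None):
    f=r.grab_frame(n); f['pixels']=np.array(f['pixels'])
    if save: cv2.imwrite('pics/'+save,f['pixels'][:,:,::-1])
    return f
def ray(f,uv):
    K=np.array(f['intrinsics']);k=float(f['k1']);T=np.array(f['world_from_camera'])
    uv=np.atleast_2d(np.float64(uv)).reshape(-1,1,2)
    s=cv2.undistortPoints(uv,K,np.array([k,0,0,0,0.])).reshape(-1,2)
    d=np.c_[s,np.ones(len(s))]@T[:3,:3].T
    return T[:3,3],d
def plane(f,uv,z):
    o,d=ray(f,uv); t=(z-o[2])/d[:,2]
    return o+t[:,None]*d
def proj(f,p):
    K=np.array(f['intrinsics']);k=float(f['k1']);T=np.linalg.inv(np.array(f['world_from_camera']))
    return cv2.projectPoints(np.float64(p).reshape(-1,1,3),cv2.Rodrigues(T[:3,:3])[0],T[:3,3],K,np.array([k,0,0,0,0.]))[0].reshape(-1,2)
E
python3 - <<'E'
from h import *
for n in('top','side','wrist'):
    f=grab(n,n+'0.png'); print(n,np.round(f['intrinsics'],1).tolist(),f['k1'],np.round(f['world_from_camera'],2).tolist())
s=r.state(); print({k:np.round(v,3).tolist() for k,v in s.items()})
E
```

```text
pics
top [[396.9, 0.0, 283.0], [0.0, 396.9, 207.7], [0.0, 0.0, 1.0]] -0.1046230323217346 [[-0.0, -0.99, 0.14, 407.64], [-1.0, 0.01, 0.04, -22.57], [-0.04, -0.14, -0.99, 1097.54], [0.0, 0.0, 0.0, 1.0]]
side [[426.5, 0.0, 272.5], [0.0, 426.5, 213.9], [0.0, 0.0, 1.0]] 0.029126572682088653 [[-1.0, -0.06, 0.04, 509.6], [-0.07, 0.62, -0.78, 795.25], [0.02, -0.78, -0.62, 713.66], [0.0, 0.0, 0.0, 1.0]]
wrist [[378.7, 0.0, 281.1], [0.0, 378.7, 207.8], [0.0, 0.0, 1.0]] -0.10227231010390365 [[0.33, -0.9, -0.27, 293.13], [-0.94, -0.32, -0.1, -610.05], [-0.0, 0.29, -0.96, 372.11], [0.0, 0.0, 0.0, 1.0]]
{'time_s': 0.15, 'qpos': [1.083, 0.427, 0.074, 1.606, -0.034, 1.111, -0.067], 'qvel': [-0.0, -0.002, -0.001, -0.001, 0.001, -0.001, -0.0], 'tau': [0.005, -95.031, 3.764, -46.376, 0.019, 0.008, -0.0], 'tcp_pos': [224.215, -636.37, 249.769], 'tool_rot': [[0.943, 0.332, -0.0], [0.332, -0.943, 0.001], [-0.0, -0.001, -1.0]], 'wrist_force': [0.747, 0.047, 0.293], 'wrist_torque': [0.022, -0.031, 0.04], 'grip_force': 0.0, 'finger_gap': 85.271}
```

View pics/top0.png

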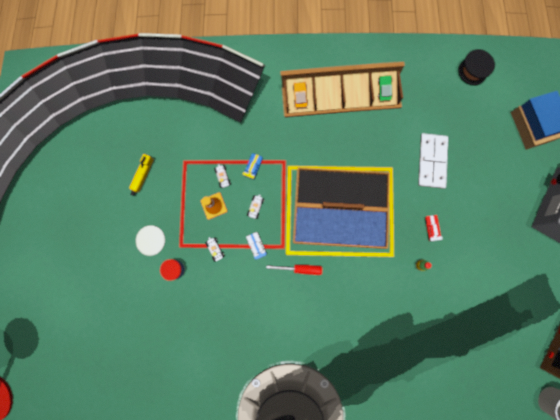

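View pics/side0.png

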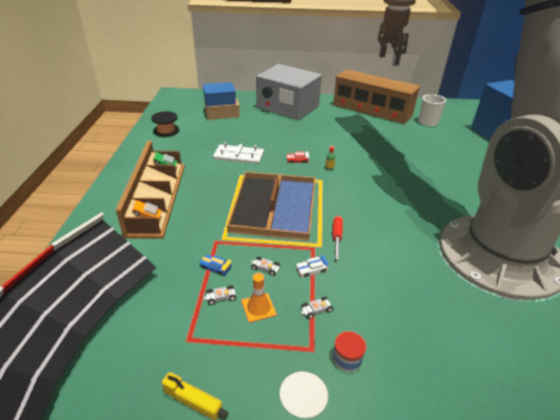

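Run:
```python
from h import *
f=grab('top')
P=f['pixels']; h=cv2.cvtColor(P,cv2.COLOR_RGB2HSV)
for n,uv,z in [('spot',(150,240),0),('pylon',(212,205),0),('c_a',(222,176),8),('c_b',(256,207),8),('c_c',(214,249),8),('blue',(253,166),16),('white',(257,245),16),('red',(433,228),16),('traytop',(343,206),62),('driver',(295,269),8),('tin',(171,269),48),('oil',(423,265),75),('ctrl',(141,174),30),('jig',(433,160),12)]:
    print(n,plane(f,uv,z)[0].round())
def rect(n,lo,hi,z,roi,outer=True):
    m=cv2.inRange(h,lo,hi); M=np.zeros_like(m);x0,y0,x1,y1=roi;M[y0:y1,x0:x1]=m[y0:y1,x0:x1]
    c=max(cv2.findContours(M,cv2.RETR_EXTERNAL,cv2.CHAIN_APPROX_NONE)[0],key=cv2.contourArea).reshape(-1,2)
    p=plane(f,c,z)[:,:2].astype(np.float32); print(n,cv2.minAreaRect(p))
rect('yellow',(22,120,100),(38,255,255),0,(280,155,400,265))
m=cv2.inRange(h,(0,150,90),(8,255,255))|cv2.inRange(h,(172,150,90),(180,255,255))
M=np.zeros_like(m);M[155:255,176:290]=m[155:255,176:290]
pts=cv2.findNonZero(M).reshape(-1,2);print('redmark',cv2.minAreaRect(plane(f,pts,0)[:,:2].astype(np.float32)))
rect('spot',(0,0,170),(180,60,255),0,(125,220,170,260))
rect('tray blue',(105,90,50),(125,255,255),5,(290,195,395,255))
crop=P[140:290,165:300]; cv2.imwrite('pics/crop0.png',cv2.resize(crop[:,:,::-1],None,fx=4,fy=4,interpolation=cv2.INTER_CUBIC))
```

```text
spot [472. 394.   0.]
pylon [571. 218.   0.]
c_a [653. 190.   8.]
c_b [563.  92.   8.]
c_c [447. 208.   8.]
blue [679. 101.  16.]
white [458.  88.  16.]
red [ 501. -394.   16.]
traytop [ 557. -143.   62.]
driver [392. -15.   8.]
tin [392. 315.  48.]
oil [ 401. -344.   75.]
ctrl [657. 418.  30.]
jig [ 694. -407.   12.]
yellow ((554.4674682617188, -139.99554443359375), (300.5005187988281, 252.9604949951172), 88.71392059326172)
redmark ((574.645263671875, 160.41830444335938), (295.3742370605469, 247.18324279785156), 89.20530700683594)
spot ((472.2265930175781, 396.06219482421875), (85.0883560180664, 85.70494842529297), 0.3897363543510437)
tray blue ((509.44500732421875, -142.25775146484375), (243.98399353027344, 91.83226776123047), 86.34510040283203)
```

Call:
step_arm(motion="0 0 0 3.9 -1.9 0 8.5;0 0 0 3.9 -1.9 0 8.5;0 0 0 3.9 -1.9 0 8.5;0 0 0 3.9 -1.9 0 8.5;0 0 0 3.9 -1.9 0 8.5;0 0 0 3.9 -1.9 0 8.5;0 0 0 3.9 -1.9 0 8.5;0 0 0 3.9 -1.9 0 8.5", squeeze=4)

```text
time_s: 1.0
tcp_pos: [469.0, -388.2, 250.3]
tool_rot: [[0.943, 0.332, -0.0], [0.332, -0.943, 0.0], [-0.0, -0.0, -1.0]]
wrist_force: [0.1, -0.7, -0.1]
finger_gap: 85.2
grip_force: 0.0
```

Call:
step_arm(motion="0 0 6.5 0 0 0 8.5;0 0 6.5 0 0 0 8.5;0 0 6.4 0 0 0 8.5;0 0 0 0 0 0 8.5")

```text
time_s: 1.4
tcp_pos: [468.1, -389.4, 250.2]
tool_rot: [[1.0, -0.002, -0.0], [-0.002, -1.0, 0.0], [-0.0, -0.0, -1.0]]
wrist_force: [0.4, -0.8, 0.0]
finger_gap: 84.8
grip_force: 0.0
```

Run:
```python
from h import *
f=grab('wrist','w1.png'); print(np.array(f['world_from_camera']).round(2))
s=r.state();print(s['time_s'],s['tcp_pos'],s['tool_rot'],s['qpos'])
```

```text
[[-0.0000e+00 -9.6000e-01 -2.9000e-01  5.4118e+02]
 [-1.0000e+00  0.0000e+00  0.0000e+00 -3.8757e+02]
 [ 0.0000e+00  2.9000e-01 -9.6000e-01  3.7260e+02]
 [ 0.0000e+00  0.0000e+00  0.0000e+00  1.0000e+00]]
1.45 [ 468.09726984 -389.42201971  250.22116176] [[ 9.99996540e-01  2.62206133e-03 -2.10131445e-04]
 [ 2.62207778e-03 -9.99996559e-01  7.80652290e-05]
 [-2.09926030e-04 -7.86159399e-05 -9.99999975e-01]] [ 5.87526740e-01  3.19469412e-01  7.97406841e-04  1.75835482e+00
 -2.27346811e-04  1.06398665e+00 -9.79780053e-01]
```

View pics/w1.png

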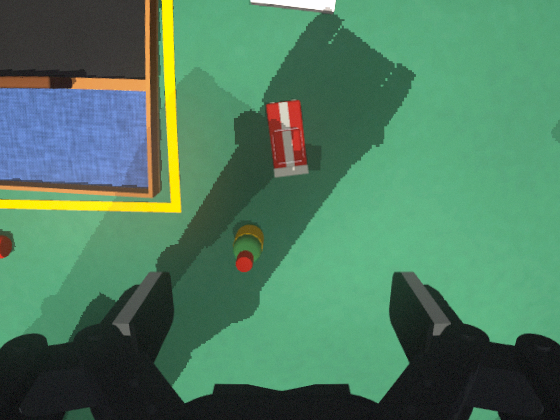

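Call:
step_arm(motion="0 0 0 0.7 -4.9 0 8.5;0 0 0 0.7 -4.9 0 8.5;0 0 0 0.7 -4.9 0 8.5;0 0 0 0.7 -4.9 0 8.5;0 0 0 0.7 -4.9 0 8.5;0 0 0 0.7 -4.9 0 8.5;0 0 0 0.7 -4.9 0 8.5;0 0 0 0.7 -4.9 0 8.5")

```text
time_s: 2.25
tcp_pos: [523.9, 4.3, 250.7]
tool_rot: [[1.0, 0.004, 0.001], [0.004, -1.0, -0.0], [0.001, 0.0, -1.0]]
wrist_force: [0.9, -0.6, -0.4]
finger_gap: 85.1
grip_force: 0.0
```

Call:
step_arm(motion="0 0 0 0.7 -4.9 0 8.5;0 0 0 0.7 -4.9 0 8.5;0 0 0 0.7 -4.9 0 8.5;0 0 0 0 0 0 8.5;0 0 0 0 0 0 8.5")

```text
time_s: 2.75
tcp_pos: [544.8, 150.6, 250.1]
tool_rot: [[1.0, 0.006, -0.0], [0.006, -1.0, 0.0], [-0.0, -0.0, -1.0]]
wrist_force: [0.9, -0.7, 0.3]
finger_gap: 84.9
grip_force: 0.0
```

Run:
```python
from h import *
f=grab('wrist','w2.png'); np.save('w2.npy',f,allow_pickle=True)
s=r.state();print(s['time_s'],s['tcp_pos'],s['tool_rot'],s['qpos'])
```

```text
2.8 [544.92520342 149.11577896 250.11870336] [[ 9.99996082e-01  2.77332914e-03 -3.79504368e-04]
 [ 2.77319930e-03 -9.99996096e-01 -3.42226484e-04]
 [-3.80451993e-04  3.41172702e-04 -9.99999869e-01]] [-0.11141451  0.26670741 -0.32093963  1.83909264  0.09610489  1.05130321
 -2.03761824]
```

View pics/w2.png

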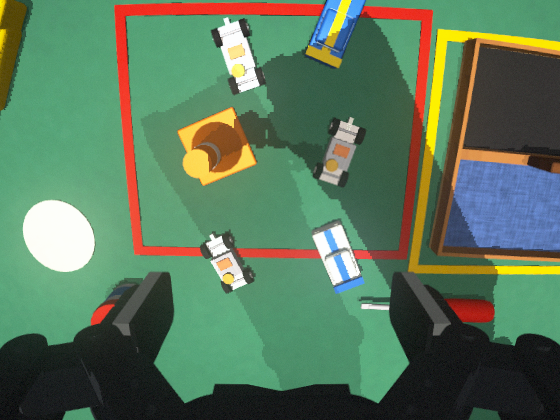

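```bash
cat >> h.py <<'E'
def roi_mask(m,roi):
    M=np.zeros_like(m);x0,y0,x1,y1=roi;M[y0:y1,x0:x1]=m[y0:y1,x0:x1];return M
def pca(p):
    """minimum-area rectangle: centre, (long, short), angle of long side in deg (-90..90]"""
    (c,(w,h_),a)=cv2.minAreaRect(np.float32(p[:,:2]))
    if w<h_: w,h_=h_,w; a+=90
    a=(a+90)%180-90
    return np.round(c,1),np.round((w,h_),1),round(a,1)
def notgreen(f):
    h=cv2.cvtColor(f['pixels'],cv2.COLOR_RGB2HSV)
    return 255-cv2.inRange(h,(60,60,10),(95,255,255))
def blob(f,roi,z,m=None):
    m=roi_mask(notgreen(f) if m is None else m,roi)
    m=cv2.morphologyEx(m,cv2.MORPH_OPEN,np.ones((3,3)))
    c=max(cv2.findContours(m,cv2.RETR_EXTERNAL,cv2.CHAIN_APPROX_NONE)[0],key=cv2.contourArea).reshape(-1,2)
    return pca(plane(f,c,z))
E
python3 - <<'E'
from h import *
f=np.load('w2.npy',allow_pickle=True).item()
P=f['pixels'];h=cv2.cvtColor(P,cv2.COLOR_RGB2HSV)
for n,roi in [('A',(200,12,270,100)),('B',(308,110,370,195)),('C',(190,225,260,300))]:
    print(n,'notgreen',blob(f,roi,8))
    m=roi_mask(cv2.inRange(P,(0,0,0),(60,60,60)),roi)
    nn,_,st,ce=cv2.connectedComponentsWithStats(m)
    i=[k for k in range(1,nn) if st[k,4]>15]; print([ (ce[k].round().tolist(),int(st[k,4])) for k in i]); 
    if i: 
        w=plane(f,ce[i],8)[:,:2]; print(w.round(1).tolist(), w.mean(0).round(1))
print('white',blob(f,(305,212,372,298),16), 'blue',blob(f,(300,13,372,75),16))
# hub: white shell with z16; pylon base
m=cv2.inRange(h,(8,150,90),(25,255,255));M=roi_mask(m,(170,100,265,190));c=max(cv2.findContours(M,0,1)[0],key=cv2.contourArea).reshape(-1,2)
print('pylon px',cv2.convexHull(c).reshape(-1,2).tolist())
print('base corners',plane(f,[(179,130),(235,109),(257,161),(203,185)],8).round(1).tolist())
print('neck top',plane(f,[(196,164)],95).round(1))
# red mark
m=cv2.inRange(h,(0,170,120),(6,255,255))|cv2.inRange(h,(174,170,120),(180,255,255));M=roi_mask(m,(100,0,445,265));pts=cv2.findNonZero(M)
c=max(cv2.findContours(M,0,1)[0],key=cv2.contourArea).reshape(-1,2);print('red',pca(plane(f,c,0)))
M=roi_mask(cv2.inRange(h,(0,0,170),(180,60,255)),(10,190,110,280));print('spot',pca(plane(f,cv2.findNonZero(M).reshape(-1,2),0)))
E
```

```text
A notgreen (array([653.6, 192.8]), array([66.4, 34. ]), 18.4)
[([244.0, 28.0], 100), ([217.0, 37.0], 100)]
[[676.2, 186.7], [668.0, 211.5]] [672.1 199.1]
B notgreen (array([565.5,  96.3]), array([66.5, 34.9]), -18.6)
[([334.0, 126.0], 117), ([360.0, 136.0], 122), ([318.0, 170.0], 92), ([343.0, 179.0], 94)]
[[588.3, 102.3], [580.0, 77.1], [545.9, 116.2], [537.2, 91.2]] [562.9  96.7]
C notgreen (array([452.1, 206. ]), array([71.6, 61.8]), 40.7)
[]
white (array([458.1,  91.6]), array([81.5, 57.7]), 39.9) blue (array([665., 105.]), array([62.5, 46.1]), -88.8)
pylon px [[232, 107], [233, 108], [234, 110], [241, 126], [254, 156], [256, 161], [256, 162], [255, 164], [253, 165], [209, 183], [204, 185], [203, 185], [187, 173], [186, 172], [184, 169], [183, 166], [177, 132], [177, 131], [179, 129], [204, 118], [225, 109], [230, 107]]
base corners [[584.6, 250.4, 8.0], [604.0, 196.1, 8.0], [554.6, 175.9, 8.0], [530.5, 229.9, 8.0]]
neck top [[567.4 215.9  95. ]]
red (array([575.1, 213.4]), array([249.6, 193.5]), -0.7)
spot (array([470.6, 396.9]), array([84.6, 83.5]), -88.3)
```

Call:
step_arm(motion="0 0 6.2 0 0 0 8.5;0 0 6.2 0 0 0 8.5;0 0 6.3 0 0 0 8.5;0 0 0 1.2 1.5 3.3 8.5;0 0 0 1.2 1.5 3.3 8.5;0 0 0 1.1 1.4 3.2 8.5;0 0 0 0 0 3.2 8.5;0 0 0 0 0 0 8.5")

```text
time_s: 3.6
tcp_pos: [561.9, 93.8, 116.9]
tool_rot: [[0.947, -0.322, -0.006], [-0.322, -0.947, -0.002], [-0.005, 0.004, -1.0]]
wrist_force: [-0.1, 0.1, 0.5]
finger_gap: 85.1
grip_force: 0.0
```

```bash
cat >> h.py <<'E'
def yaw(): R=np.array(r.state()['tool_rot']); return np.degrees(np.arctan2(R[1,0],R[0,0]))
def to(x,y,z,a=None):
    """turn about tool z (deg) then shift in tool axes (cm) to bring TCP to x,y,z (mm) with tool x at world angle a"""
    s=r.state(); y0=yaw(); a=y0 if a is None else a
    d=(y0-a+180)%360-180; a=np.radians(a); w=np.array([x,y,z])-s['tcp_pos']
    print('turn %.1f shift %.2f %.2f %.2f'%(d,(w[0]*np.cos(a)+w[1]*np.sin(a))/10,(w[0]*np.sin(a)-w[1]*np.cos(a))/10,-w[2]/10),
      'tcp',np.round(s['tcp_pos'],1),'yaw %.1f q7 %.2f t %.1f'%(y0,s['qpos'][6],s['time_s']))
E
python3 - <<'E'
from h import *
f=grab('wrist','w3.png'); np.save('w3.npy',f,allow_pickle=True)
to(564,96.5,120,-18.6); print(r.state()['qpos'].round(2), proj(f,[[564,96.5,8],[564,96.5,16]]))
E
```

```text
turn -0.1 shift 0.04 -0.17 -0.07 tcp [563.1  95.  119.3] yaw -18.7 q7 -2.29 t 3.6
[-0.1   0.42 -0.23  1.94  0.13  0.8  -2.29] [[277.82187314 208.88068385]
 [277.77263836 212.7258427 ]]
```

View pics/w3.png

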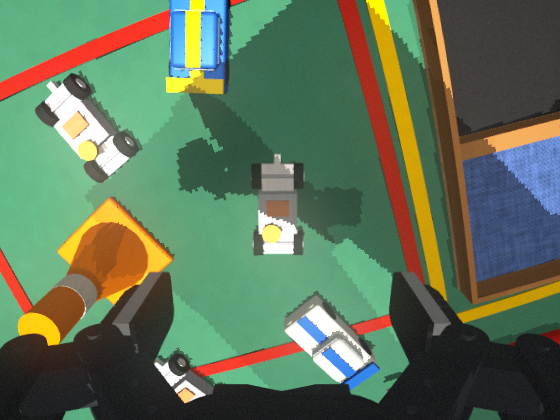

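Call:
step_arm(motion="0 0 0 0 -0.1 4 8.5;0 0 0 0 -0.1 3 8.5;0 0 0 0 0 1.7 8.5;0 0 0 0 0 1 8.5;0 0 0 0 0 0 8.5")

```text
time_s: 4.15
tcp_pos: [565.0, 98.4, 23.8]
tool_rot: [[0.947, -0.32, 0.0], [-0.32, -0.947, -0.0], [0.0, -0.0, -1.0]]
wrist_force: [0.5, -0.1, 0.6]
finger_gap: 85.0
grip_force: 0.0
```

Call:
step_arm(motion="0 0 0 0 0 0 2;0 0 0 0 0 0 2;0 0 0 0 0 0 2;0 0 0 0 0 0 2;0 0 0 0 0 0 2;0 0 0 0 0 0 2;0 0 0 0 0 0 2;0 0 0 0 0 0 2", squeeze=4)

```text
time_s: 4.95
tcp_pos: [565.0, 98.5, 23.9]
tool_rot: [[0.947, -0.321, 0.001], [-0.321, -0.947, 0.0], [0.001, -0.0, -1.0]]
wrist_force: [-1.7, -0.4, 7.6]
finger_gap: 23.6
grip_force: 25.0
```

Call:
step_arm(motion="0 0 0 0 0 0 2.4;0 0 0 0 0 0 2.4;0 0 0 0 0 0 2.4")

```text
time_s: 5.25
tcp_pos: [564.7, 98.5, 23.3]
tool_rot: [[0.947, -0.32, -0.0], [-0.32, -0.947, 0.0], [-0.0, -0.0, -1.0]]
wrist_force: [0.5, 0.1, 1.1]
finger_gap: 23.9
grip_force: 0.2
```

Call:
step_arm(motion="0 0 0 0 0 -0.2 2.3;0 0 0 0 0 0 2.3;0 0 0 0 0 0 2.3")

```text
time_s: 5.55
tcp_pos: [564.7, 98.4, 25.4]
tool_rot: [[0.947, -0.32, -0.0], [-0.32, -0.947, 0.0], [-0.0, -0.0, -1.0]]
wrist_force: [-0.7, 0.6, -0.3]
finger_gap: 23.2
grip_force: 19.7
```

Call:
step_arm(motion="0 0 0 0 0 0 2.2;0 0 0 0 0 0 2.2;0 0 0 0 0 0 2.2")

```text
time_s: 5.85
tcp_pos: [564.7, 98.4, 25.3]
tool_rot: [[0.947, -0.321, -0.0], [-0.321, -0.947, 0.0], [-0.0, -0.0, -1.0]]
wrist_force: [0.1, 0.3, -0.8]
finger_gap: 23.6
grip_force: 19.7
```

Call:
step_arm(motion="0 0 0 0 0 0 2.0;0 0 0 0 0 0 2.0;0 0 0 0 0 0 2.0")

```text
time_s: 6.15
tcp_pos: [564.7, 98.4, 25.3]
tool_rot: [[0.947, -0.32, -0.0], [-0.32, -0.947, 0.0], [-0.0, -0.0, -1.0]]
wrist_force: [-0.3, 0.2, -0.2]
finger_gap: 23.3
grip_force: 19.7
```

Call:
step_arm(motion="0 0 0 0 0 0 2.4;0 0 0 0 0 0 2.4;0 0 0 0 0 0 2.38;0 0 0 0 0 0 2.38;0 0 0 0 0 0 2.38")

```text
time_s: 6.65
tcp_pos: [564.7, 98.5, 25.4]
tool_rot: [[0.947, -0.321, 0.0], [-0.321, -0.947, 0.0], [0.0, -0.0, -1.0]]
wrist_force: [-0.2, -0.7, 0.3]
finger_gap: 23.9
grip_force: 3.9
```

Call:
step_arm(motion="0 0 0 0 0 0 2.36;0 0 0 0 0 0 2.36;0 0 0 0 0 0 2.36")

```text
time_s: 6.95
tcp_pos: [564.7, 98.5, 25.4]
tool_rot: [[0.947, -0.32, -0.0], [-0.32, -0.947, 0.0], [-0.0, -0.0, -1.0]]
wrist_force: [-0.2, 0.1, 0.4]
finger_gap: 23.7
grip_force: 7.7
```

Call:
step_arm(motion="0 0 0 0 0 0 2.34;0 0 0 0 0 0 2.34;0 0 0 0 0 0 2.34")

```text
time_s: 7.25
tcp_pos: [564.8, 98.5, 25.4]
tool_rot: [[0.947, -0.32, 0.0], [-0.32, -0.947, 0.0], [0.0, -0.0, -1.0]]
wrist_force: [-0.0, 0.0, 1.8]
finger_gap: 23.6
grip_force: 11.6
```

Call:
step_arm(motion="0 0 0 0 0 0 2.32;0 0 0 0 0 0 2.32;0 0 0 0 0 0 2.32")

```text
time_s: 7.55
tcp_pos: [564.7, 98.5, 25.4]
tool_rot: [[0.947, -0.32, 0.0], [-0.32, -0.947, 0.0], [0.0, -0.0, -1.0]]
wrist_force: [-1.0, -0.5, 3.1]
finger_gap: 23.7
grip_force: 15.5
```

Call:
step_arm(motion="0 0 0 0 0 0 2.2;0 0 0 0 0 0 2.2;0 0 0 0 0 -1 2.2;0 0 0 0 0 -3 2.2;0 0 0 0 0 -4.8 2.2;0 0 0 0 0 -4.8 2.2;0 0 0 0 0 -4.8 2.2;0 0 0 0 0 -1 2.2")

```text
time_s: 8.35
tcp_pos: [566.6, 99.1, 225.5]
tool_rot: [[0.947, -0.321, 0.008], [-0.321, -0.947, 0.002], [0.007, -0.004, -1.0]]
wrist_force: [-0.5, -0.3, -0.6]
finger_gap: 23.5
grip_force: 20.9
```

Call:
step_arm(motion="0 0 -6.2 0 0 0 2.2;0 0 -6.2 0 0 0 2.2;0 0 -6.3 0 0 0 2.2;0 0 0 -0.7 4.7 0 2.2;0 0 0 -0.7 4.7 0 2.2;0 0 0 -0.7 4.7 0 2.2;0 0 0 -0.7 4.7 0 2.2;0 0 0 -0.7 4.7 0 2.2")

```text
time_s: 9.15
tcp_pos: [528.9, -138.3, 219.5]
tool_rot: [[1.0, 0.0, 0.0], [0.0, -1.0, 0.0], [0.0, -0.0, -1.0]]
wrist_force: [2.0, -0.8, -0.3]
finger_gap: 23.4
grip_force: 20.9
```

Call:
step_arm(motion="0 0 0 0 0 0 2.2;0 0 0 0 0 0 2.2")

```text
time_s: 9.35
tcp_pos: [529.2, -137.7, 219.3]
tool_rot: [[1.0, -0.002, -0.0], [-0.002, -1.0, 0.0], [-0.0, -0.0, -1.0]]
wrist_force: [0.8, -0.1, -0.7]
finger_gap: 23.7
grip_force: 20.9
```

Run:
```python
from h import *
f=grab('wrist','w4.png'); np.save('w4.npy',f,allow_pickle=True)
to(530,-140,220,0)
```

```text
turn -0.0 shift 0.04 0.37 -0.07 tcp [ 529.6 -136.3  219.3] yaw -0.0 q7 -1.49 t 9.4
```

View pics/w4.png

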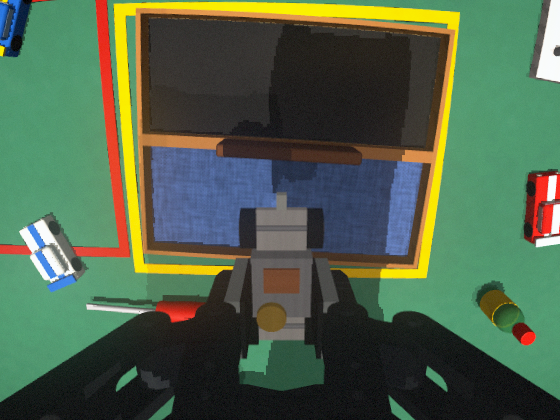

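Run:
```python
from h import *
f=np.load('w4.npy',allow_pickle=True).item()
t=plane(f,[(138,10),(455,30),(421,268),(146,254)],24);y=plane(f,[(114,3),(460,13),(428,277),(136,273)],0)
for p in(t,y):
    print(p[:,:2].round(1).tolist(),p.mean(0).round(1),pca(p))
print(plane(f,[(218,148),(361,157)],62).round(1), plane(f,[(218,142),(361,150)],62).round(1))
h=cv2.cvtColor(f['pixels'],cv2.COLOR_RGB2HSV)
m=cv2.inRange(h,(22,120,100),(36,255,255)); print('yellow',blob(f,(105,0,470,285),0,m))
m=cv2.inRange(h,(0,60,0),(20,255,255)); print('tray',blob(f,(128,0,470,272),24,m))
```

```text
[[669.2, -23.3], [654.5, -275.5], [446.5, -266.9], [461.5, -10.7]] [ 557.9 -144.1   24. ] (array([ 557.9, -144.9]), array([256.6, 208.1]), 86.6)
[[681.0, 6.0], [672.7, -289.5], [424.5, -285.4], [429.8, 11.7]] [ 552.  -139.3    0. ] (array([ 552. , -139.7]), array([297.1, 251.3]), 88.7)
[[ 563.8  -89.2   62. ]
 [ 556.9 -195.5   62. ]] [[ 568.2  -89.4   62. ]
 [ 562.1 -195.2   62. ]]
yellow (array([ 552.2, -138.1]), array([296.9, 250.9]), 88.6)
tray (array([ 558.7, -141.8]), array([255.7, 209.5]), 86.3)
```

Call:
step_arm(motion="0 0 3.6 0 0 0 2.2;0 0 0 2.8 2.8 0 2.2;0 0 0 2.8 2.8 2 2.2;0 0 0 2.7 2.8 4 2.2;0 0 0 0 0 4 2.2;0 0 0 0 0 0 2.2")

```text
time_s: 10.0
tcp_pos: [602.3, -220.4, 118.1]
tool_rot: [[0.998, -0.061, -0.008], [-0.061, -0.998, 0.003], [-0.008, -0.003, -1.0]]
wrist_force: [-1.2, 1.5, -0.7]
finger_gap: 23.3
grip_force: 20.9
```

Run:
```python
from h import *
to(607.4,-225.6,31.5,-3.6)
```

```text
turn 0.1 shift 0.54 0.49 8.66 tcp [ 602.3 -220.4  118.1] yaw -3.5 q7 -1.45 t 10.0
```

Call:
step_arm(motion="0 0 0 0 0 0 2.2;0 0 0 0 0 0 2.2")

```text
time_s: 10.2
tcp_pos: [605.8, -221.5, 125.9]
tool_rot: [[0.998, -0.061, 0.003], [-0.061, -0.998, -0.0], [0.003, 0.0, -1.0]]
wrist_force: [-0.6, -0.1, 0.7]
finger_gap: 23.4
grip_force: 20.9
```

Run:
```python
from h import *
to(607.4,-225.6,31.5,-3.6)
```

```text
turn 0.1 shift 0.19 0.40 9.44 tcp [ 605.8 -221.5  125.9] yaw -3.5 q7 -1.45 t 10.2
```

Call:
step_arm(motion="0 0 0 0.2 0.4 3 2.2;0 0 0 0 0 3 2.2;0 0 0 0 0 2 2.2;0 0 0 0 0 0.9 2.2;0 0 0 0 0 0.5 2.2;0 0 0 0 0 0 2.2;0 0 0 0 0 0 2.2")

```text
time_s: 10.9
tcp_pos: [607.3, -226.8, 31.0]
tool_rot: [[0.998, -0.062, 0.002], [-0.062, -0.998, -0.001], [0.002, 0.0, -1.0]]
wrist_force: [0.5, -0.4, -0.6]
finger_gap: 23.4
grip_force: 20.9
```

Call:
step_arm(motion="0 0 0 0 0 0 4.2;0 0 0 0 0 0 4.2;0 0 0 0 0 0 4.2;0 0 0 0 0 -2 4.2;0 0 0 0 0 -4.5 4.2;0 0 0 0 0 -4.5 4.2;0 0 -7.3 0 0 0 6;0 0 -7.3 0 0 0 8.5")

```text
time_s: 11.7
tcp_pos: [607.2, -226.8, 141.5]
tool_rot: [[0.981, 0.196, 0.003], [0.196, -0.981, -0.001], [0.003, 0.002, -1.0]]
wrist_force: [-0.1, -0.1, -0.7]
finger_gap: 69.6
grip_force: 0.0
```

Call:
step_arm(motion="0 0 -7.4 0 0 0 8.5;0 0 0 1.95 -4.26 0 8.5;0 0 0 1.95 -4.26 0 8.5;0 0 0 1.95 -4.26 0 8.5;0 0 0 1.95 -4.26 0 8.5;0 0 0 1.95 -4.26 0 8.5;0 0 0 1.95 -4.26 0 8.5;0 0 0 1.95 -4.26 0 8.5")

```text
time_s: 12.5
tcp_pos: [641.8, 101.2, 139.8]
tool_rot: [[0.949, 0.316, 0.0], [0.316, -0.949, -0.0], [0.0, 0.0, -1.0]]
wrist_force: [0.6, 0.2, -1.2]
finger_gap: 84.7
grip_force: 0.0
```

Call:
step_arm(motion="0 0 0 1.95 -4.26 0 8.5;0 0 0 1.95 -4.26 0 8.5;0 0 0 0 0 0 8.5;0 0 0 0 0 0 8.5;0 0 0 0 0 0 8.5")

```text
time_s: 13.0
tcp_pos: [652.0, 191.3, 139.4]
tool_rot: [[0.949, 0.315, -0.0], [0.315, -0.949, -0.001], [-0.0, 0.001, -1.0]]
wrist_force: [1.0, -0.2, -0.4]
finger_gap: 85.0
grip_force: 0.0
```

```bash
cat >> h.py <<'E'
def wheels(f,roi,z=8):
    P=f['pixels'];m=roi_mask(cv2.inRange(P,(0,0,0),(60,60,60)),roi)
    nn,_,st,ce=cv2.connectedComponentsWithStats(m)
    i=[k for k in range(1,nn) if st[k,4]>60]; print([(ce[k].round().tolist(),int(st[k,4])) for k in i])
    w=plane(f,ce[i],z)[:,:2]; return w.round(1).tolist(),w.mean(0).round(1)
E
python3 - <<'E'
from h import *
f=grab('wrist','w5.png'); np.save('w5.npy',f,allow_pickle=True)
u,v=proj(f,[652,192.3,8])[0].astype(int);print(u,v)
roi=(u-60,v-75,u+60,v+75)
print(blob(f,roi,8),wheels(f,roi)); to(652,192.3,26,18.4)
E
```

```text
282 202
[([263.0, 171.0], 157), ([302.0, 171.0], 187)]
(array([655.2, 191.9]), array([67.9, 36.5]), 18.3) ([[668.9, 212.0], [677.2, 186.9]], array([673.1, 199.4]))
turn -0.1 shift 0.04 -0.13 11.34 tcp [652.  190.9 139.4] yaw 18.3 q7 -1.78 t 13.1
```

View pics/w5.png

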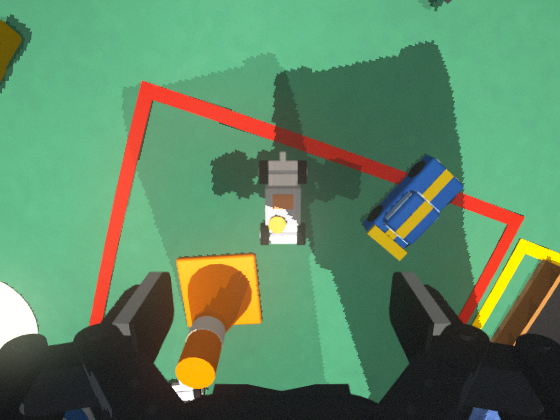

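Call:
step_arm(motion="0 0 0 0 -0.1 3 5;0 0 0 0 0 3 5;0 0 0 0 0 2.4 5;0 0 0 0 0 2 5;0 0 0 0 0 0.9 5;0 0 0 0 0 0 5;0 0 0 0 0 0 5")

```text
time_s: 13.75
tcp_pos: [652.1, 193.1, 27.4]
tool_rot: [[0.949, 0.315, 0.001], [0.315, -0.949, 0.0], [0.001, 0.0, -1.0]]
wrist_force: [-0.2, 0.7, 0.1]
finger_gap: 49.8
grip_force: 0.0
```

Call:
step_arm(motion="0 0 0 0 0 0 2.2;0 0 0 0 0 0 2.2;0 0 0 0 0 0 2.2;0 0 0 0 0 0 2.2;0 0 0 0 0 0 2.2")

```text
time_s: 14.25
tcp_pos: [652.2, 193.6, 27.6]
tool_rot: [[0.949, 0.316, 0.002], [0.316, -0.949, 0.0], [0.002, 0.0, -1.0]]
wrist_force: [-0.2, -0.8, 7.3]
finger_gap: 23.1
grip_force: 21.3
```

Call:
step_arm(motion="0 0 0 0 0 -1 2.2;0 0 0 0 0 -3 2.2;0 0 0 0 0 -4 2.2;0 0 0 0 0 -4 2.2;0 0 7.3 0 0 0 2.2;0 0 7.3 0 0 0 2.2;0 0 7.3 0 0 0 2.2;0 0 0 0 0 0 2.2")

```text
time_s: 15.05
tcp_pos: [651.6, 193.7, 147.5]
tool_rot: [[0.998, -0.063, 0.001], [-0.063, -0.998, 0.0], [0.001, -0.0, -1.0]]
wrist_force: [0.5, 0.2, 0.1]
finger_gap: 23.4
grip_force: 20.5
```

Call:
step_arm(motion="0 0 0 -0.23 4.26 0 2.2;0 0 0 -0.23 4.26 0 2.2;0 0 0 -0.23 4.26 0 2.2;0 0 0 -0.23 4.26 0 2.2;0 0 0 -0.23 4.26 0 2.2;0 0 0 -0.23 4.26 0 2.2;0 0 0 -0.23 4.26 0 2.2;0 0 0 -0.23 4.26 0 2.2")

```text
time_s: 15.85
tcp_pos: [612.1, -147.1, 147.1]
tool_rot: [[0.998, -0.056, 0.001], [-0.056, -0.998, -0.0], [0.001, -0.0, -1.0]]
wrist_force: [0.4, -0.7, -0.5]
finger_gap: 23.3
grip_force: 20.5
```

Call:
step_arm(motion="0 0 0 0 0 0 2.2;0 0 0 0 0 0 2.2")

```text
time_s: 16.05
tcp_pos: [612.2, -146.7, 146.8]
tool_rot: [[0.998, -0.06, 0.0], [-0.06, -0.998, -0.0], [0.0, 0.0, -1.0]]
wrist_force: [0.6, 0.4, 0.1]
finger_gap: 23.2
grip_force: 20.5
```

Run:
```python
from h import *
to(612.4,-145.8,33.5,-3.6)
```

```text
turn 0.2 shift 0.02 -0.09 11.33 tcp [ 612.2 -146.7  146.8] yaw -3.4 q7 -1.57 t 16.1
```

Call:
step_arm(motion="0 0 0 0 -0.1 3.5 2.2;0 0 0 0 0 3.5 2.2;0 0 0 0 0 2.8 2.2;0 0 0 0 0 1 2.2;0 0 0 0 0 0.5 2.2;0 0 0 0 0 0 2.2;0 0 0 0 0 0 2.2")

```text
time_s: 16.75
tcp_pos: [613.4, -144.4, 34.9]
tool_rot: [[0.998, -0.06, 0.002], [-0.06, -0.998, -0.0], [0.002, 0.0, -1.0]]
wrist_force: [0.3, 0.9, -0.2]
finger_gap: 23.4
grip_force: 20.5
```

Call:
step_arm(motion="0 0 0 0 0 0 4.2;0 0 0 0 0 0 4.2;0 0 0 0 0 0 4.2;0 0 0 0 0 -2 4.2;0 0 0 0 0 -4.5 4.2;0 0 0 0 0 -4.5 4.2;0 0 -7.9 0 0 0 6;0 0 -7.9 0 0 0 8.5")

```text
time_s: 17.55
tcp_pos: [613.3, -144.6, 145.6]
tool_rot: [[0.976, 0.218, 0.003], [0.218, -0.976, -0.001], [0.003, 0.002, -1.0]]
wrist_force: [0.7, 0.1, -0.7]
finger_gap: 70.0
grip_force: 0.0
```

Call:
step_arm(motion="0 0 -7.9 0 0 0 8.5;0 0 -7.9 0 0 0 8.5;0 0 0 0.26 -4.29 0 8.5;0 0 0 0.26 -4.29 0 8.5;0 0 0 0.26 -4.29 0 8.5;0 0 0 0.26 -4.29 0 8.5;0 0 0 0.26 -4.29 0 8.5;0 0 0 0.26 -4.29 0 8.5")

```text
time_s: 18.35
tcp_pos: [504.1, 91.1, 143.8]
tool_rot: [[0.882, 0.471, 0.001], [0.471, -0.882, -0.0], [0.001, 0.0, -1.0]]
wrist_force: [1.1, 0.7, -0.8]
finger_gap: 85.2
grip_force: 0.0
```

Call:
step_arm(motion="0 0 0 0.26 -4.29 0 8.5;0 0 0 0.26 -4.29 0 8.5;0 0 0 0.26 -4.29 0 8.5;0 0 0 0 0 0 8.5;0 0 0 0 0 0 8.5")

```text
time_s: 18.85
tcp_pos: [450.9, 207.9, 143.8]
tool_rot: [[0.881, 0.473, 0.0], [0.473, -0.881, 0.0], [0.0, 0.0, -1.0]]
wrist_force: [0.9, -1.0, 0.1]
finger_gap: 85.0
grip_force: 0.0
```

Run:
```python
from h import *
f=grab('wrist','w6.png'); np.save('w6.npy',f,allow_pickle=True)
to(451,206,26,28)
u,v=proj(f,[451,206,8])[0].astype(int);print(u,v)
roi=(u-65,v-70,u+65,v+70)
h=cv2.cvtColor(f['pixels'],cv2.COLOR_RGB2HSV)
red=cv2.inRange(h,(0,150,120),(6,255,255))|cv2.inRange(h,(174,150,120),(180,255,255))
print(blob(f,roi,8,notgreen(f)&~red),wheels(f,roi))
```

```text
turn 0.1 shift -0.07 0.06 11.76 tcp [451.3 206.8 143.6] yaw 28.1 q7 -1.81 t 18.9
286 203
[([316.0, 167.0], 3061), ([245.0, 180.0], 1164), ([312.0, 222.0], 246), ([260.0, 237.0], 147), ([296.0, 237.0], 163)]
(array([453.8, 205.9]), array([79.4, 73.3]), -47.9) ([[483.6, 200.6], [452.4, 239.4], [447.3, 182.7], [419.4, 211.2], [431.9, 187.5]], array([446.9, 204.3]))
```

View pics/w6.png

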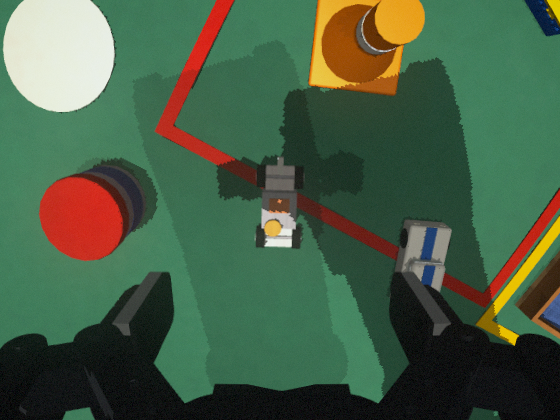

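Run:
```python
from h import *
f=np.load('w6.npy',allow_pickle=True).item()
p=plane(f,[(279,206),(280,177),(277.5,236.5)],8);print(p.round(1), np.degrees(np.arctan2(*(p[1]-p[2])[[1,0]])))
to(*p[0,:2],27,25.7)
```

```text
[[446.7 209.7   8. ]
 [465.6 219.    8. ]
 [425.7 199.7   8. ]] 25.828880297404652
turn 2.4 shift -0.29 -0.46 11.66 tcp [451.3 206.8 143.6] yaw 28.1 q7 -1.81 t 18.9
```

Call:
step_arm(motion="0 0 2.4 0 0 0 5;0 0 0 -0.35 -0.45 3 5;0 0 0 0 0 3 5;0 0 0 0 0 2.6 5;0 0 0 0 0 2 5;0 0 0 0 0 1 5;0 0 0 0 0 0 5;0 0 0 0 0 0 5")

```text
time_s: 19.7
tcp_pos: [446.7, 209.3, 28.1]
tool_rot: [[0.901, 0.433, 0.0], [0.433, -0.901, 0.0], [0.0, 0.0, -1.0]]
wrist_force: [0.7, 0.4, -0.2]
finger_gap: 50.0
grip_force: 0.0
```

Call:
step_arm(motion="0 0 0 0 0 0 2.2;0 0 0 0 0 0 2.2;0 0 0 0 0 0 2.2;0 0 0 0 0 0 2.2;0 0 0 0 0 0 2.2")

```text
time_s: 20.2
tcp_pos: [446.7, 209.8, 28.4]
tool_rot: [[0.901, 0.434, 0.001], [0.434, -0.901, 0.0], [0.002, 0.0, -1.0]]
wrist_force: [0.2, -1.7, 8.3]
finger_gap: 23.5
grip_force: 21.2
```

Call:
step_arm(motion="0 0 0 0 0 -1 2.2;0 0 0 0 0 -3 2.2;0 0 0 0 0 -4 2.2;0 0 0 0 0 -4 2.2;0 0 7.3 0 0 0 2.2;0 0 7.3 0 0 0 2.2;0 0 7.3 0 0 0 2.2;0 0 7.4 0 0 0 2.2")

```text
time_s: 21.0
tcp_pos: [446.1, 209.6, 148.5]
tool_rot: [[0.998, -0.068, 0.001], [-0.068, -0.998, 0.001], [0.001, -0.001, -1.0]]
wrist_force: [0.2, 0.3, -0.7]
finger_gap: 23.4
grip_force: 20.3
```

Run:
```python
from h import *
to(617.4,-66,140,-3.6)
```

```text
turn -0.3 shift 18.83 26.43 0.85 tcp [446.1 209.6 148.5] yaw -3.9 q7 -2.33 t 21.0
```

Call:
step_arm(motion="0 0 0 2.35 3.3 0 2.2;0 0 0 2.35 3.3 0 2.2;0 0 0 2.35 3.3 0 2.2;0 0 0 2.35 3.3 0 2.2;0 0 0 2.35 3.3 0 2.2;0 0 0 2.35 3.3 0 2.2;0 0 0 2.35 3.3 0 2.2;0 0 0 2.35 3.3 0 2.2")

```text
time_s: 21.8
tcp_pos: [617.9, -67.1, 148.6]
tool_rot: [[0.998, -0.062, 0.001], [-0.062, -0.998, 0.0], [0.001, -0.0, -1.0]]
wrist_force: [0.6, 1.3, 0.1]
finger_gap: 23.0
grip_force: 20.3
```

Call:
step_arm(motion="0 0 0 0 0 0 2.2;0 0 0 0 0 0 2.2;0 0 0 0 0 0 2.2")

```text
time_s: 22.1
tcp_pos: [616.8, -64.6, 147.9]
tool_rot: [[0.998, -0.062, -0.0], [-0.062, -0.998, 0.001], [-0.0, -0.001, -1.0]]
wrist_force: [0.6, 0.8, 0.4]
finger_gap: 23.4
grip_force: 20.3
```

Run:
```python
from h import *
to(617.4,-66,34.3,-3.6)
```

```text
turn 0.1 shift 0.07 0.14 11.36 tcp [616.8 -64.6 147.9] yaw -3.5 q7 -1.73 t 22.1
```

Call:
step_arm(motion="0 0 0 0.05 0.15 3.5 2.2;0 0 0 0 0 3.5 2.2;0 0 0 0 0 2.8 2.2;0 0 0 0 0 1 2.2;0 0 0 0 0 0.5 2.2;0 0 0 0 0 0 2.2;0 0 0 0 0 0 2.2")

```text
time_s: 22.8
tcp_pos: [618.4, -67.0, 35.9]
tool_rot: [[0.998, -0.062, 0.002], [-0.062, -0.998, 0.0], [0.002, -0.0, -1.0]]
wrist_force: [0.6, -0.2, -1.1]
finger_gap: 23.3
grip_force: 20.3
```

Call:
step_arm(motion="0 0 0 0 0 0 4.2;0 0 0 0 0 0 4.2;0 0 0 0 0 0 4.2;0 0 0 0 0 -2 4.2;0 0 0 0 0 -4.8 4.2;0 0 0 0 0 -4.8 4.2;0 0 -7.9 0 0 -4.8 6;0 0 -7.9 0 0 0 8.5")

```text
time_s: 23.6
tcp_pos: [620.6, -67.2, 205.7]
tool_rot: [[0.976, 0.216, 0.01], [0.216, -0.976, -0.001], [0.009, 0.003, -1.0]]
wrist_force: [0.5, 0.4, 0.1]
finger_gap: 69.6
grip_force: 0.0
```

Call:
step_arm(motion="0 0 -7.9 0 0 0 8.5;0 0 0 0.83 -4.67 0 8.5;0 0 0 0.83 -4.67 0 8.5;0 0 0 0.83 -4.67 0 8.5;0 0 0 0.83 -4.67 0 8.5;0 0 0 0.83 -4.67 0 8.5;0 0 0 0.83 -4.67 0 8.5;0 0 0 0 0 0 8.5")

```text
time_s: 24.4
tcp_pos: [565.8, 220.6, 199.1]
tool_rot: [[0.936, 0.352, -0.0], [0.352, -0.936, 0.003], [0.001, -0.003, -1.0]]
wrist_force: [0.5, -0.5, 0.4]
finger_gap: 84.9
grip_force: 0.0
```

Run:
```python
from h import *
f=grab('wrist','w7.png');np.save('w7.npy',f,allow_pickle=True);to(568,215,78,20)
print(proj(f,[[568,215,95],[568,215,0]]))
h=cv2.cvtColor(f['pixels'],cv2.COLOR_RGB2HSV)
```

```text
turn 0.4 shift 0.05 0.21 12.08 tcp [566.9 216.8 198.8] yaw 20.4 q7 -1.84 t 24.4
[[294.35626602 215.56994662]
 [291.05349748 181.83702396]]
```

View pics/w7.png

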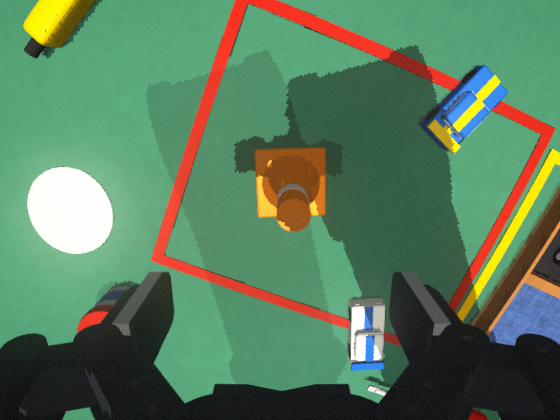

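Call:
step_arm(motion="0 0 0 0.05 0.2 4 8.5;0 0 0 0 0 4 8.5;0 0 0 0 0 3 8.5;0 0 0 0 0 1 8.5;0 0 0 0 0 0 8.5;0 0 0 0 0 0 8.5")

```text
time_s: 25.05
tcp_pos: [570.1, 211.3, 79.9]
tool_rot: [[0.939, 0.343, 0.001], [0.343, -0.939, 0.001], [0.002, -0.0, -1.0]]
wrist_force: [0.1, -0.2, 0.8]
finger_gap: 85.1
grip_force: 0.0
```

Call:
step_arm(motion="0 0 0 0 0 0 1.9;0 0 0 0 0 0 1.9;0 0 0 0 0 0 1.9;0 0 0 0 0 0 1.9;0 0 0 0 0 0 1.9;0 0 0 0 0 0 1.9;0 0 0 0 0 0 1.9;0 0 0 0 0 0 1.9")

```text
time_s: 25.85
tcp_pos: [569.2, 211.4, 78.5]
tool_rot: [[0.939, 0.344, -0.0], [0.344, -0.939, 0.0], [-0.0, -0.0, -1.0]]
wrist_force: [-0.6, -0.4, 3.1]
finger_gap: 21.4
grip_force: 23.1
```

Call:
step_arm(motion="0 0 0 0 0 -1 1.9;0 0 0 0 0 -2 1.9;0 0 0 0 0 -3 1.9;0 0 0 -0.6 -4.06 0 1.9;0 0 0 -0.6 -4.06 0 1.9;0 0 0 -0.6 -4.06 0 1.9;0 0 0 -0.6 -4.06 0 1.9;0 0 0 -0.6 -4.06 0 1.9")

```text
time_s: 26.65
tcp_pos: [470.4, 393.0, 139.3]
tool_rot: [[0.939, 0.344, 0.001], [0.344, -0.939, 0.0], [0.001, -0.0, -1.0]]
wrist_force: [1.2, 0.6, -0.2]
finger_gap: 21.3
grip_force: 22.9
```

Call:
step_arm(motion="0 0 0 0 0 0 1.9;0 0 0 0 0 0 1.9;0 0 0 0 0 0 1.9")

```text
time_s: 26.95
tcp_pos: [471.9, 390.8, 138.8]
tool_rot: [[0.939, 0.343, 0.0], [0.343, -0.939, -0.0], [0.0, 0.001, -1.0]]
wrist_force: [0.5, -1.2, -0.7]
finger_gap: 21.5
grip_force: 23.0
```

Run:
```python
from h import *
to(471,396.5,78,20)
```

```text
turn 0.1 shift 0.11 -0.57 6.08 tcp [471.9 390.8 138.8] yaw 20.1 q7 -2.22 t 26.9
```

Call:
step_arm(motion="0 0 0 0.1 -0.55 2 1.9;0 0 0 0 0 2 1.9;0 0 0 0 0 1.2 1.9;0 0 0 0 0 0.5 1.9;0 0 0 0 0 0.25 1.9;0 0 0 0 0 0 1.9;0 0 0 0 0 0 1.9")

```text
time_s: 27.65
tcp_pos: [470.7, 397.3, 79.7]
tool_rot: [[0.939, 0.344, 0.001], [0.344, -0.939, 0.001], [0.001, -0.0, -1.0]]
wrist_force: [0.4, -0.3, -1.0]
finger_gap: 21.5
grip_force: 23.0
```

Call:
step_arm(motion="0 0 0 0 0 0 2.2;0 0 0 0 0 0 2.4;0 0 0 0 0 0 3;0 0 0 0 0 0 8.5;0 0 0 0 0 0 8.5;0 0 0 0 0 0 8.5;0 0 0 0 0 0 8.5")

```text
time_s: 28.35
tcp_pos: [470.3, 397.2, 79.0]
tool_rot: [[0.939, 0.344, -0.0], [0.344, -0.939, 0.0], [-0.0, -0.0, -1.0]]
wrist_force: [0.5, -0.4, -0.1]
finger_gap: 84.1
grip_force: 0.0
```

Call:
step_arm(motion="0 0 0 0 0 -1 8.5;0 0 0 0 0 -2 8.5;0 0 0 0 0 -4 8.5;0 0 0 0 0 -4.5 8.5;0 0 0 0 0 0 8.5;0 0 0 0 0 0 8.5")

```text
time_s: 28.95
tcp_pos: [470.7, 397.5, 196.0]
tool_rot: [[0.939, 0.344, 0.002], [0.344, -0.939, 0.002], [0.003, -0.001, -1.0]]
wrist_force: [-0.2, -0.6, 0.2]
finger_gap: 85.0
grip_force: 0.0
```

Run:
```python
from h import *
f=grab('wrist','w8.png');np.save('w8.npy',f,allow_pickle=True)
print(proj(f,[[471,396.5,95],[471,396.5,0]]))
to(458,92,150,0)
g=grab('top','t8.png')
```

```text
[[286.20157686 217.66992769]
 [284.88876799 183.22519011]]
turn 20.1 shift -1.23 30.50 4.46 tcp [470.3 397.  194.6] yaw 20.1 q7 -2.20 t 29.0
```

View pics/w8.png

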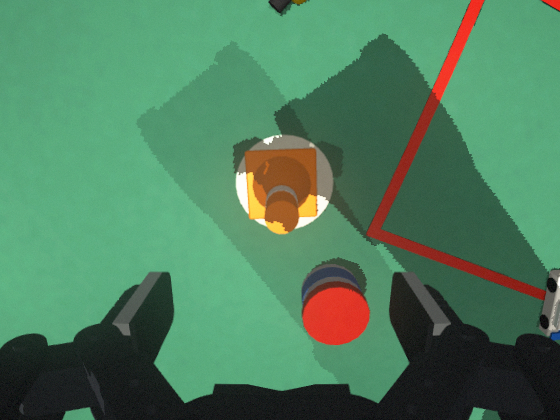

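Call:
step_arm(motion="0 0 0 -1.66 4.05 0.7 8.5;0 0 0 -1.66 4.05 0.7 8.5;0 0 0 -1.66 4.05 0.7 8.5;0 0 0 -1.66 4.05 0.7 8.5;0 0 0 -1.66 4.05 0.7 8.5;0 0 0 -1.66 4.05 0.7 8.5;0 0 0 -1.66 4.05 0.7 8.5;0 0 0 0 0 0 8.5")

```text
time_s: 29.85
tcp_pos: [457.0, 85.1, 143.2]
tool_rot: [[0.941, 0.338, -0.004], [0.338, -0.941, -0.003], [-0.005, 0.001, -1.0]]
wrist_force: [0.6, 1.0, 0.3]
finger_gap: 85.0
grip_force: 0.0
```

Call:
step_arm(motion="0 0 0 0 0 0 8.5;0 0 0 0 0 0 8.5")

```text
time_s: 30.05
tcp_pos: [458.5, 91.8, 144.7]
tool_rot: [[0.939, 0.345, -0.001], [0.345, -0.939, 0.0], [-0.0, -0.001, -1.0]]
wrist_force: [-0.2, 0.3, 0.4]
finger_gap: 85.0
grip_force: 0.0
```

Run:
```python
from h import *
f=grab('wrist','w9.png');np.save('w9.npy',f,allow_pickle=True)
print(proj(f,[[458,91,16]])); to(458,91,24,20)
```

```text
[[285.01172937 205.4561407 ]]
turn 0.2 shift -0.09 0.08 12.08 tcp [458.5  92.1 144.8] yaw 20.2 q7 -1.67 t 30.1
```

View pics/w9.png

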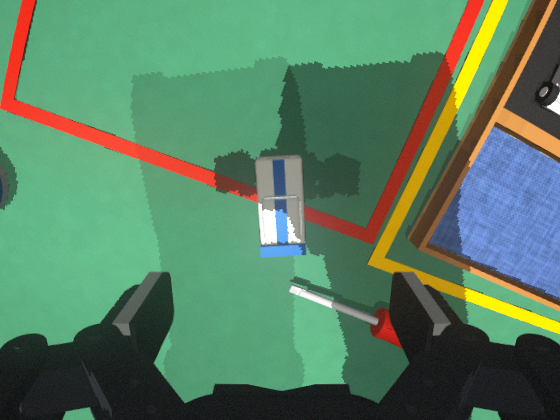

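Run:
```python
from h import *
f=np.load('w9.npy',allow_pickle=True).item()
h=cv2.cvtColor(f['pixels'],cv2.COLOR_RGB2HSV)
red=cv2.inRange(h,(0,100,60),(8,255,255))|cv2.inRange(h,(172,100,60),(180,255,255))
m=cv2.morphologyEx(notgreen(f)&~red,cv2.MORPH_OPEN,np.ones((7,7)))
print(blob(f,(245,145,315,265),16,m)); 
c=plane(f,[(255,157),(301,155),(305,256),(260,256)],16);print(c.round(1).tolist(),c.mean(0).round(1),pca(c))
to(*c.mean(0)[:2],24,22.7)
```

```text
(array([455.5,  93.5]), array([73. , 32.5]), 22.8)
[[482.7, 121.5, 16.0], [494.6, 93.2, 16.0], [427.3, 64.2, 16.0], [416.1, 94.7, 16.0]] [455.2  93.4  16. ] (array([454.8,  93.3]), array([73.3, 32.5]), 22.7)
turn -2.5 shift -0.26 -0.25 12.08 tcp [458.5  92.1 144.8] yaw 20.2 q7 -1.67 t 30.1
```

Call:
step_arm(motion="0 0 -2.5 0 0 0 5.5;0 0 0 -0.25 -0.25 3 5.5;0 0 0 0 0 3 5.5;0 0 0 0 0 2.6 5.5;0 0 0 0 0 2 5.5;0 0 0 0 0 1 5.5;0 0 0 0 0 0.5 5.5;0 0 0 0 0 0 5.5")

```text
time_s: 30.9
tcp_pos: [455.4, 92.9, 23.9]
tool_rot: [[0.923, 0.385, -0.0], [0.385, -0.923, 0.0], [-0.0, -0.0, -1.0]]
wrist_force: [-0.2, 0.0, 0.5]
finger_gap: 55.1
grip_force: 0.0
```

Call:
step_arm(motion="0 0 0 0 0 0 4.5;0 0 0 0 0 0 3.9;0 0 0 0 0 0 3.9;0 0 0 0 0 0 3.7;0 0 0 0 0 0 3.6;0 0 0 0 0 0 3.5;0 0 0 0 0 0 3.4;0 0 0 0 0 0 3.35")

```text
time_s: 31.7
tcp_pos: [455.4, 92.3, 24.0]
tool_rot: [[0.923, 0.384, -0.0], [0.384, -0.923, 0.0], [-0.0, -0.0, -1.0]]
wrist_force: [-0.2, -0.5, 0.0]
finger_gap: 33.4
grip_force: 0.1
```

Call:
step_arm(motion="0 0 0 0 0 0 3.3;0 0 0 0 0 0 3.27;0 0 0 0 0 0 3.24;0 0 0 0 0 0 3.22;0 0 0 0 0 0 3.2;0 0 0 0 0 0 3.2")

```text
time_s: 32.3
tcp_pos: [455.4, 92.4, 24.0]
tool_rot: [[0.923, 0.384, 0.0], [0.384, -0.923, 0.0], [0.0, -0.0, -1.0]]
wrist_force: [-0.2, -0.3, -0.2]
finger_gap: 31.9
grip_force: 0.0
```

Call:
step_arm(motion="0 0 0 0 0 0 3.18;0 0 0 0 0 0 3.18;0 0 0 0 0 0 3.18")

```text
time_s: 32.6
tcp_pos: [455.4, 92.4, 24.0]
tool_rot: [[0.923, 0.384, 0.0], [0.384, -0.923, 0.0], [0.0, -0.0, -1.0]]
wrist_force: [-0.4, 0.4, 1.9]
finger_gap: 31.8
grip_force: 4.1
```

Call:
step_arm(motion="0 0 0 0 0 0 3.17;0 0 0 0 0 0 3.17;0 0 0 0 0 0 3.17")

```text
time_s: 32.9
tcp_pos: [455.4, 92.4, 24.0]
tool_rot: [[0.923, 0.384, 0.0], [0.384, -0.923, 0.0], [0.0, -0.0, -1.0]]
wrist_force: [-1.1, -0.2, 1.6]
finger_gap: 31.8
grip_force: 6.2
```

Call:
step_arm(motion="0 0 0 0 0 0 3.18;0 0 0 0 0 -0.5 3.18;0 0 0 0 0 -1.5 3.18;0 0 0 0 0 -2.5 3.18;0 0 0 0 0 -3 3.18;0 0 0 0 0 -2.5 3.18;0 0 0 0 0 -1.5 3.18;0 0 0 0 0 -0.5 3.18")

```text
time_s: 33.7
tcp_pos: [456.1, 92.5, 145.8]
tool_rot: [[0.923, 0.384, 0.003], [0.384, -0.923, 0.0], [0.003, 0.001, -1.0]]
wrist_force: [0.7, 0.3, -1.0]
finger_gap: 32.2
grip_force: 5.9
```

Call:
step_arm(motion="0 0 4 0 0 0 3.18;0 0 6 0 0 0 3.18;0 0 6 0 0 0 3.18;0 0 6 0 0 0 3.18;0 0 4.2 0 0 0 3.18;0 0 0 0 0 0 3.18")

```text
time_s: 34.3
tcp_pos: [455.0, 92.3, 143.5]
tool_rot: [[0.998, -0.064, -0.001], [-0.064, -0.998, -0.0], [-0.001, 0.0, -1.0]]
wrist_force: [-0.6, 0.3, -0.4]
finger_gap: 31.7
grip_force: 5.9
```

Call:
step_arm(motion="0 0 0 0.3 1.4 0 3.18;0 0 0 0.6 3 0 3.18;0 0 0 0.8 4 0 3.18;0 0 0 0.8 4 0 3.18;0 0 0 0.8 4 0 3.18;0 0 0 0.8 4 0 3.18;0 0 0 0.8 4 0 3.18;0 0 0 0.7 3 0 3.18")

```text
time_s: 35.1
tcp_pos: [493.7, -187.3, 143.6]
tool_rot: [[0.998, -0.061, -0.001], [-0.061, -0.998, -0.0], [-0.001, 0.0, -1.0]]
wrist_force: [-0.1, 1.1, -0.3]
finger_gap: 31.7
grip_force: 5.9
```

Call:
step_arm(motion="0 0 0 0.5 2 0 3.18;0 0 0 0.2 1.2 0 3.18;0 0 0 0 0 0 3.18;0 0 0 0 0 0 3.18")

```text
time_s: 35.5
tcp_pos: [498.8, -216.0, 143.7]
tool_rot: [[0.998, -0.061, -0.001], [-0.061, -0.998, 0.001], [-0.001, -0.001, -1.0]]
wrist_force: [0.2, 1.6, -0.4]
finger_gap: 31.6
grip_force: 5.9
```

Run:
```python
from h import *
f=grab('wrist','w10.png');np.save('w10.npy',f,allow_pickle=True);to(499,-217,29.5,-3.6)
```

```text
turn 0.1 shift 0.00 0.14 11.43 tcp [ 499.  -215.6  143.8] yaw -3.5 q7 -1.40 t 35.5
```

View pics/w10.png

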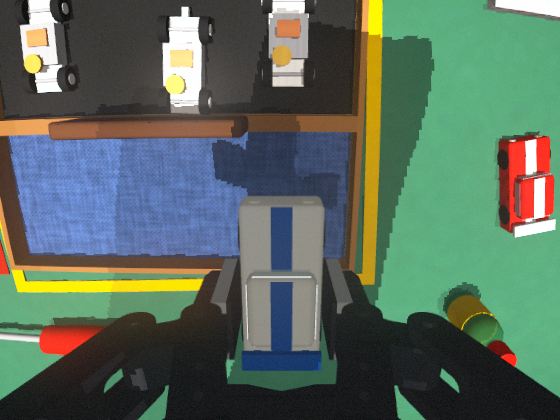

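Call:
step_arm(motion="0 0 0 0 0.1 1 3.18;0 0 0 0 0 2.5 3.18;0 0 0 0 0 3 3.18;0 0 0 0 0 2.5 3.18;0 0 0 0 0 1.5 3.18;0 0 0 0 0 0.7 3.18;0 0 0 0 0 0 3.18;0 0 0 0 0 0 3.18")

```text
time_s: 36.35
tcp_pos: [499.5, -218.0, 32.7]
tool_rot: [[0.998, -0.062, 0.001], [-0.062, -0.998, -0.0], [0.001, 0.0, -1.0]]
wrist_force: [-0.1, 0.2, -1.3]
finger_gap: 31.6
grip_force: 5.9
```

Call:
step_arm(motion="0 0 0 0 0 0.15 3.18;0 0 0 0 0 0 3.18;0 0 0 0 0 0 3.18")

```text
time_s: 36.65
tcp_pos: [499.2, -218.1, 31.0]
tool_rot: [[0.998, -0.063, 0.001], [-0.063, -0.998, -0.0], [0.001, 0.0, -1.0]]
wrist_force: [0.0, -0.0, 0.5]
finger_gap: 32.2
grip_force: 5.9
```

Call:
step_arm(motion="0 0 0 0 0 0.1 3.18;0 0 0 0 0 0 3.18;0 0 0 0 0 0 3.18")

```text
time_s: 36.95
tcp_pos: [499.0, -218.0, 29.5]
tool_rot: [[0.998, -0.063, -0.0], [-0.063, -0.998, 0.0], [-0.0, -0.0, -1.0]]
wrist_force: [0.1, 0.3, -1.0]
finger_gap: 31.7
grip_force: 5.9
```

Call:
step_arm(motion="0 0 0 0 0 0.06 3.18;0 0 0 0 0 0 3.18;0 0 0 0 0 0 3.18")

```text
time_s: 37.25
tcp_pos: [499.1, -218.0, 28.9]
tool_rot: [[0.998, -0.063, 0.0], [-0.063, -0.998, 0.0], [0.0, -0.0, -1.0]]
wrist_force: [-0.3, 0.5, 3.7]
finger_gap: 31.7
grip_force: 6.3
```

Call:
step_arm(motion="0 0 0 0 0 0 3.22;0 0 0 0 0 0 3.3;0 0 0 0 0 0 3.5;0 0 0 0 0 0 4;0 0 0 0 0 0 4.4;0 0 0 0 0 0 4.4")

```text
time_s: 37.85
tcp_pos: [499.0, -218.0, 28.9]
tool_rot: [[0.998, -0.063, -0.0], [-0.063, -0.998, 0.0], [-0.0, -0.0, -1.0]]
wrist_force: [-0.2, -0.2, -0.4]
finger_gap: 44.0
grip_force: 0.0
```

Call:
step_arm(motion="0 0 0 0 0 -1 4.4;0 0 0 0 0 -3 4.4;0 0 0 0 0 -4 4.4;0 0 0 0 0 -4 4.4;0 0 0 0 0 0 8.5;0 0 0 0 0 0 8.5")

```text
time_s: 38.45
tcp_pos: [499.5, -218.2, 150.5]
tool_rot: [[0.998, -0.063, 0.002], [-0.063, -0.998, -0.001], [0.003, 0.001, -1.0]]
wrist_force: [-0.7, 0.6, -0.4]
finger_gap: 71.4
grip_force: 0.0
```

Run:
```python
from h import *
f=grab('wrist','w11.png');np.save('w11.npy',f,allow_pickle=True)
h=cv2.cvtColor(f['pixels'],cv2.COLOR_RGB2HSV)
red=cv2.inRange(h,(0,150,60),(6,255,255))|cv2.inRange(h,(174,150,60),(180,255,255))
g=np.load('w10.npy',allow_pickle=True).item()
hh=cv2.cvtColor(g['pixels'],cv2.COLOR_RGB2HSV)
print(blob(g,(490,125,560,240),16,255-cv2.inRange(hh,(60,60,10),(95,255,255))))
c=plane(g,[(500,140),(546,135),(556,228),(513,236)],16);print(c.round(1).tolist(),pca(c))
f1=r.grab_frame('wrist')
to(504,-394,150,0)
```

```text
(array([ 501.1, -390.4]), array([74.7, 44.9]), 7.1)
[[535.1, -365.6, 16.0], [537.4, -400.1, 16.0], [467.7, -418.2, 16.0], [463.9, -383.4, 16.0]] (array([ 501.4, -391.9]), array([78.2, 34.7]), 14.0)
turn -3.6 shift 0.54 17.61 -0.13 tcp [ 498.6 -217.9  148.7] yaw -3.6 q7 -1.40 t 38.5
```

Call:
step_arm(motion="0 0 -4.8 0 0 0 8.5;0 0 -4.8 0 0 0 8.5;0 0 0 -0.4 4.34 0 8.5;0 0 0 -0.4 4.34 0 8.5;0 0 0 -0.4 4.34 0 8.5;0 0 0 -0.3 4.34 0 8.5;0 0 0 0 0 0 8.5;0 0 0 0 0 0 8.5")

```text
time_s: 39.35
tcp_pos: [501.3, -392.6, 147.2]
tool_rot: [[0.995, 0.103, -0.002], [0.103, -0.995, 0.002], [-0.002, -0.002, -1.0]]
wrist_force: [0.2, 0.2, 0.3]
finger_gap: 85.4
grip_force: 0.0
```

Run:
```python
from h import *
f=grab('wrist','w12.png');np.save('w12.npy',f,allow_pickle=True)
u,v=proj(f,[502,-392,16])[0].astype(int);print(u,v)
roi=(u-50,v-75,u+50,v+75)
print(blob(f,roi,16)); to(502,-392,24,6)
m=notgreen(f)
for row in range(v-40,v+45,20): 
    x=np.where(roi_mask(m,roi)[row])[0]; print(row,x.min(),x.max())
```

```text
283 201
(array([ 500.9, -392.9]), array([73.3, 32.9]), 7.1)
turn 0.0 shift 0.01 0.06 12.35 tcp [ 501.8 -391.4  147.5] yaw 6.0 q7 -0.96 t 39.4
161 260 307
181 261 308
201 261 307
221 262 307
241 263 308
```

View pics/w12.png

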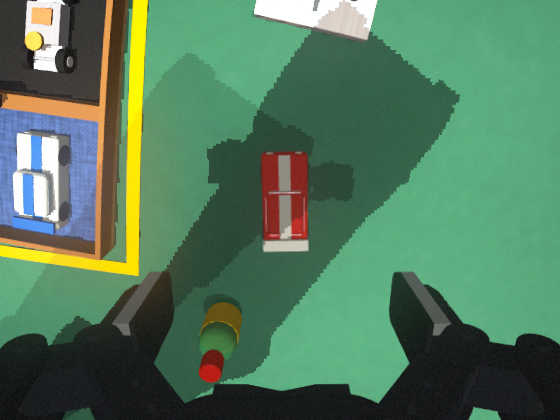

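Call:
step_arm(motion="0 0 -1 0 0 0 5.5;0 0 0 -0.1 0.13 3 5.5;0 0 0 0 0 3 5.5;0 0 0 0 0 2.8 5.5;0 0 0 0 0 2 5.5;0 0 0 0 0 1 5.5;0 0 0 0 0 0.5 5.5;0 0 0 0 0 0 5.5")

```text
time_s: 40.2
tcp_pos: [501.7, -393.2, 26.0]
tool_rot: [[0.992, 0.123, -0.0], [0.123, -0.992, 0.0], [-0.0, -0.0, -1.0]]
wrist_force: [0.0, -0.2, -0.2]
finger_gap: 55.2
grip_force: 0.0
```

Call:
step_arm(motion="0 0 0 0 0 0 4.5;0 0 0 0 0 0 3.9;0 0 0 0 0 0 3.9;0 0 0 0 0 0 3.7;0 0 0 0 0 0 3.6;0 0 0 0 0 0 3.5;0 0 0 0 0 0 3.4;0 0 0 0 0 0 3.35")

```text
time_s: 41.0
tcp_pos: [501.4, -393.7, 25.9]
tool_rot: [[0.993, 0.122, 0.0], [0.122, -0.993, 0.0], [0.0, -0.0, -1.0]]
wrist_force: [-0.2, -0.5, -0.0]
finger_gap: 33.5
grip_force: 0.1
```

Call:
step_arm(motion="0 0 0 0 0 0 3.3;0 0 0 0 0 0 3.27;0 0 0 0 0 0 3.24;0 0 0 0 0 0 3.22;0 0 0 0 0 0 3.2;0 0 0 0 0 0 3.18;0 0 0 0 0 0 3.18;0 0 0 0 0 0 3.18")

```text
time_s: 41.8
tcp_pos: [501.4, -393.6, 25.9]
tool_rot: [[0.993, 0.122, -0.0], [0.122, -0.993, 0.0], [-0.0, -0.0, -1.0]]
wrist_force: [-0.3, 0.5, 0.6]
finger_gap: 31.9
grip_force: 3.9
```

Call:
step_arm(motion="0 0 0 0 0 -0.5 3.18;0 0 0 0 0 -1.5 3.18;0 0 0 0 0 -2.5 3.18;0 0 0 0 0 -3 3.18;0 0 0 0 0 -2.5 3.18;0 0 0 0 0 -1.5 3.18;0 0 5 0 0 -0.5 3.18;0 0 5.6 0 0 0 3.18")

```text
time_s: 42.6
tcp_pos: [501.7, -394.0, 147.6]
tool_rot: [[0.998, -0.066, 0.002], [-0.066, -0.998, -0.001], [0.002, 0.001, -1.0]]
wrist_force: [0.4, 0.7, -0.3]
finger_gap: 31.8
grip_force: 3.9
```

Call:
step_arm(motion="0 0 0 0 0 0 3.18;0 0 0 -0.1 -1.4 0 3.18;0 0 0 -0.15 -2.5 0 3.18;0 0 0 -0.2 -3.3 0 3.18;0 0 0 -0.2 -3.5 0 3.18;0 0 0 -0.2 -3.5 0 3.18;0 0 0 -0.2 -3.5 0 3.18;0 0 0 -0.15 -3.3 0 3.18")

```text
time_s: 43.4
tcp_pos: [502.0, -180.9, 145.8]
tool_rot: [[0.998, -0.059, -0.0], [-0.059, -0.998, 0.0], [-0.001, -0.0, -1.0]]
wrist_force: [0.8, -0.2, 0.4]
finger_gap: 32.1
grip_force: 3.9
```

Call:
step_arm(motion="0 0 0 -0.1 -2.5 0 3.18;0 0 0 -0.1 -1.4 0 3.18;0 0 0 0 -0.5 0 3.18;0 0 0 0 0 0 3.18;0 0 0 0 0 0 3.18")

```text
time_s: 43.9
tcp_pos: [503.3, -140.4, 145.8]
tool_rot: [[0.998, -0.063, -0.0], [-0.063, -0.998, -0.0], [-0.0, 0.0, -1.0]]
wrist_force: [0.7, -0.5, 0.1]
finger_gap: 32.3
grip_force: 3.9
```

Run:
```python
from h import *
to(503.6,-139.5,32.5,-3.6);print(r.state()['finger_gap'],r.state()['grip_force'])
```

```text
turn -0.0 shift 0.03 -0.09 11.33 tcp [ 503.3 -140.4  145.8] yaw -3.6 q7 -1.55 t 43.9
32.311523203924345 3.888595998287201
```

Call:
step_arm(motion="0 0 0 0 -0.1 1 3.18;0 0 0 0 0 2.5 3.18;0 0 0 0 0 3 3.18;0 0 0 0 0 2.5 3.18;0 0 0 0 0 1.5 3.18;0 0 0 0 0 0.7 3.18;0 0 0 0 0 0.15 3.18;0 0 0 0 0 0 3.18")

```text
time_s: 44.7
tcp_pos: [503.5, -138.5, 32.5]
tool_rot: [[0.998, -0.063, 0.0], [-0.063, -0.998, 0.0], [0.0, -0.0, -1.0]]
wrist_force: [0.3, 1.0, 0.3]
finger_gap: 32.1
grip_force: 3.9
```

Call:
step_arm(motion="0 0 0 0 0 0 3.18;0 0 0 0 0 0 3.18")

```text
time_s: 44.9
tcp_pos: [503.9, -138.4, 33.1]
tool_rot: [[0.998, -0.063, 0.001], [-0.063, -0.998, -0.0], [0.001, 0.0, -1.0]]
wrist_force: [0.6, 0.0, 0.6]
finger_gap: 32.1
grip_force: 3.9
```

Call:
step_arm(motion="0 0 0 0 0 0.15 3.18;0 0 0 0 0 0 3.18;0 0 0 0 0 0 3.18")

```text
time_s: 45.2
tcp_pos: [503.5, -138.2, 31.0]
tool_rot: [[0.998, -0.063, 0.0], [-0.063, -0.998, 0.0], [0.0, -0.0, -1.0]]
wrist_force: [-0.5, -0.3, -1.1]
finger_gap: 31.7
grip_force: 3.9
```

Run:
```python
from h import *
f=np.load('w5.npy',allow_pickle=True).item()
h=cv2.cvtColor(f['pixels'],cv2.COLOR_RGB2HSV)
m=cv2.inRange(h,(100,100,30),(130,255,255))|cv2.inRange(h,(18,150,60),(35,255,255));m=cv2.morphologyEx(m,cv2.MORPH_CLOSE,np.ones((5,5)))
print(blob(f,(355,145,470,270),16,m)); 
f=np.load('w7.npy',allow_pickle=True).item()
h=cv2.cvtColor(f['pixels'],cv2.COLOR_RGB2HSV)
m=cv2.inRange(h,(100,100,30),(130,255,255))|cv2.inRange(h,(18,150,60),(35,255,255));m=cv2.morphologyEx(m,cv2.MORPH_CLOSE,np.ones((5,5)))
print(blob(f,(410,55,515,160),16,m)); to(503.6,-139.5,31.2,-3.6)
```

```text
(array([678.9, 106.8]), array([68.5, 40.1]), -20.8)
(array([677.8, 107.1]), array([70. , 39.1]), -20.2)
turn 0.0 shift 0.02 0.13 -0.02 tcp [ 503.5 -138.2   31. ] yaw -3.6 q7 -1.60 t 45.2
```

Call:
step_arm(motion="0 0 0 0 0 0 3.22;0 0 0 0 0 0 3.3;0 0 0 0 0 0 3.5;0 0 0 0 0 0 4;0 0 0 0 0 0 4.4;0 0 0 0 0 0 4.4;0 0 0 0 0 -1 4.4;0 0 0 0 0 -3 4.4")

```text
time_s: 46.0
tcp_pos: [502.0, -137.9, 69.9]
tool_rot: [[0.998, -0.062, -0.004], [-0.062, -0.998, 0.001], [-0.004, -0.001, -1.0]]
wrist_force: [0.6, -0.4, 0.6]
finger_gap: 44.3
grip_force: 0.0
```

Call:
step_arm(motion="0 0 0 0 0 -4 4.4;0 0 0 0 0 -4 4.4;0 0 5.5 0 0 0 8.5;0 0 5.5 0 0 0 8.5;0 0 5.4 0 0 0 8.5;0 0 0 1.15 -4.13 0 8.5;0 0 0 1.15 -4.13 0 8.5;0 0 0 1.15 -4.13 0 8.5")

```text
time_s: 46.8
tcp_pos: [579.0, -32.5, 152.0]
tool_rot: [[0.939, -0.343, 0.001], [-0.343, -0.939, 0.0], [0.001, -0.0, -1.0]]
wrist_force: [0.4, 0.2, 0.6]
finger_gap: 85.4
grip_force: 0.0
```

Call:
step_arm(motion="0 0 0 1.15 -4.13 0 8.5;0 0 0 1.15 -4.13 0 8.5;0 0 0 1.15 -4.13 0 8.5;0 0 0 1.15 -4.13 0 8.5;0 0 0 0 0 0 8.5;0 0 0 0 0 0 8.5")

```text
time_s: 47.4
tcp_pos: [677.9, 106.9, 151.1]
tool_rot: [[0.94, -0.34, -0.0], [-0.34, -0.94, 0.0], [-0.0, -0.0, -1.0]]
wrist_force: [0.2, -1.2, 0.3]
finger_gap: 85.0
grip_force: 0.0
```

Run:
```python
from h import *
f=grab('wrist','w13.png');np.save('w13.npy',f,allow_pickle=True)
u,v=proj(f,[678,107,16])[0].astype(int);print(u,v)
roi=(u-50,v-75,u+50,v+75)
h=cv2.cvtColor(f['pixels'],cv2.COLOR_RGB2HSV)
m=cv2.inRange(h,(98,80,30),(130,255,255))|cv2.inRange(h,(18,150,60),(35,255,255));m=cv2.morphologyEx(m,cv2.MORPH_CLOSE,np.ones((7,7)))
print(blob(f,roi,16,m)); to(678,107,26,-20)
for row in range(v-40,v+45,20): 
    x=np.where(roi_mask(m,roi)[row])[0]; print(row,x.min(),x.max())
cv2.imwrite('pics/w13c.png',f['pixels'][100:320,150:420,::-1])
```

```text
282 199
(array([678.7, 105.1]), array([72.2, 32.3]), -21.2)
turn 0.0 shift -0.01 -0.16 12.51 tcp [677.6 105.5 151.1] yaw -20.0 q7 -2.24 t 47.5
159 264 309
179 264 308
199 264 307
219 263 306
239 262 306
```

View pics/w13c.png

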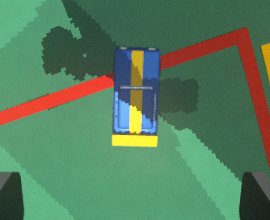

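Call:
step_arm(motion="0 0 1.2 0 0 0 5.5;0 0 0 0.05 0 3 5.5;0 0 0 0 0 3 5.5;0 0 0 0 0 3 5.5;0 0 0 0 0 2 5.5;0 0 0 0 0 1 5.5;0 0 0 0 0 0.6 5.5;0 0 0 0 0 0 5.5")

```text
time_s: 48.25
tcp_pos: [678.4, 105.3, 25.1]
tool_rot: [[0.932, -0.362, -0.0], [-0.362, -0.932, -0.0], [0.0, 0.0, -1.0]]
wrist_force: [-0.2, -0.0, -0.1]
finger_gap: 54.8
grip_force: 0.0
```

Call:
step_arm(motion="0 0 0 0 0 0 4.5;0 0 0 0 0 0 3.9;0 0 0 0 0 0 3.9;0 0 0 0 0 0 3.7;0 0 0 0 0 0 3.6;0 0 0 0 0 0 3.5;0 0 0 0 0 0 3.4;0 0 0 0 0 0 3.35")

```text
time_s: 49.05
tcp_pos: [678.4, 105.7, 24.9]
tool_rot: [[0.932, -0.362, -0.0], [-0.362, -0.932, 0.0], [-0.0, -0.0, -1.0]]
wrist_force: [0.3, -0.2, 0.5]
finger_gap: 33.6
grip_force: 0.1
```

Call:
step_arm(motion="0 0 0 0 0 0 3.3;0 0 0 0 0 0 3.27;0 0 0 0 0 0 3.24;0 0 0 0 0 0 3.22;0 0 0 0 0 0 3.2;0 0 0 0 0 0 3.18;0 0 0 0 0 0 3.18;0 0 0 0 0 0 3.18")

```text
time_s: 49.85
tcp_pos: [678.4, 105.7, 24.9]
tool_rot: [[0.932, -0.361, 0.0], [-0.361, -0.932, 0.0], [0.0, -0.0, -1.0]]
wrist_force: [-0.2, 0.4, 0.2]
finger_gap: 31.7
grip_force: 4.0
```

Call:
step_arm(motion="0 0 0 0 0 -0.5 3.18;0 0 0 0 0 -1.5 3.18;0 0 0 0 0 -2.5 3.18;0 0 0 0 0 -3 3.18;0 0 0 0 0 -2.5 3.18;0 0 -4 0 0 -1.5 3.18;0 0 -5 0 0 -0.5 3.18;0 0 -5 0 0 0 3.18")

```text
time_s: 50.65
tcp_pos: [679.1, 105.9, 147.7]
tool_rot: [[0.993, -0.122, 0.003], [-0.122, -0.993, 0.0], [0.003, -0.001, -1.0]]
wrist_force: [-0.1, 0.9, -0.8]
finger_gap: 31.8
grip_force: 4.0
```

Call:
step_arm(motion="0 0 -3.6 0 0 0 3.18;0 0 0 -0.8 0.9 0 3.18;0 0 0 -1.6 1.8 0 3.18;0 0 0 -2.2 2.5 0 3.18;0 0 0 -2.5 2.8 0 3.18;0 0 0 -2.5 2.8 0 3.18;0 0 0 -2.2 2.5 0 3.18;0 0 0 -1.9 2.1 0 3.18")

```text
time_s: 51.45
tcp_pos: [530.1, -41.3, 145.7]
tool_rot: [[0.998, -0.066, 0.0], [-0.066, -0.998, -0.001], [0.001, 0.001, -1.0]]
wrist_force: [0.5, 0.6, 0.4]
finger_gap: 31.6
grip_force: 4.0
```

Call:
step_arm(motion="0 0 0 -1.3 1.4 0 3.18;0 0 0 -0.9 0.9 0 3.18;0 0 0 0 0 0 3.18;0 0 0 0 0 0 3.18;0 0 0 0 0 0 3.18")

```text
time_s: 51.95
tcp_pos: [509.4, -60.0, 144.9]
tool_rot: [[0.998, -0.062, 0.0], [-0.062, -0.998, 0.0], [0.0, -0.0, -1.0]]
wrist_force: [0.6, 0.3, -0.8]
finger_gap: 31.8
grip_force: 4.0
```

Run:
```python
from h import *
to(508.5,-61.5,31.5,-3.6);print(r.state()['finger_gap'],r.state()['grip_force'])
```

```text
turn 0.1 shift -0.08 0.15 11.34 tcp [509.4 -60.  144.9] yaw -3.5 q7 -1.72 t 52.0
31.759860561300776 3.9977753162384033
```

Call:
step_arm(motion="0 0 0 -0.08 0.15 1 3.18;0 0 0 0 0 2.5 3.18;0 0 0 0 0 3 3.18;0 0 0 0 0 2.5 3.18;0 0 0 0 0 1.5 3.18;0 0 0 0 0 0.7 3.18;0 0 0 0 0 0.1 3.18;0 0 0 0 0 0 3.18")

```text
time_s: 52.75
tcp_pos: [508.0, -62.2, 32.0]
tool_rot: [[0.998, -0.062, 0.0], [-0.062, -0.998, 0.0], [0.0, -0.0, -1.0]]
wrist_force: [0.2, 0.4, -0.5]
finger_gap: 31.7
grip_force: 4.0
```

Call:
step_arm(motion="0 0 0 0 0 0 3.18;0 0 0 0 0 0 3.18")

```text
time_s: 52.95
tcp_pos: [508.2, -62.5, 32.6]
tool_rot: [[0.998, -0.063, 0.001], [-0.063, -0.998, -0.0], [0.001, -0.0, -1.0]]
wrist_force: [-0.3, -1.3, 0.1]
finger_gap: 31.7
grip_force: 4.0
```

Call:
step_arm(motion="0 0 0 0 0 0.17 3.18;0 0 0 0 0 0 3.18;0 0 0 0 0 0 3.18")

```text
time_s: 53.25
tcp_pos: [507.7, -62.4, 30.3]
tool_rot: [[0.998, -0.063, 0.0], [-0.063, -0.998, 0.0], [0.0, -0.0, -1.0]]
wrist_force: [-0.0, -0.3, -0.2]
finger_gap: 31.7
grip_force: 4.0
```

Call:
step_arm(motion="0 0 0 0 0 0 3.22;0 0 0 0 0 0 3.3;0 0 0 0 0 0 3.5;0 0 0 0 0 0 4;0 0 0 0 0 0 4.4;0 0 0 0 0 0 4.4;0 0 0 0 0 -1 4.4;0 0 0 0 0 -3 4.4")

```text
time_s: 54.05
tcp_pos: [506.3, -62.2, 69.3]
tool_rot: [[0.998, -0.062, -0.004], [-0.062, -0.998, 0.0], [-0.004, -0.0, -1.0]]
wrist_force: [1.4, -0.3, 1.1]
finger_gap: 44.0
grip_force: 0.0
```

Call:
step_arm(motion="0 0 0 0 0 -4.5 4.4;0 0 0 0 0 -4.8 4.4;0 0 0 0 0 -4.8 4.4;0 0 0 0 0 -2 4.4;0 0 0 0 4 0 4.4;0 0 0 0 4 0 4.4;0 0 0 0 0 0 4.4;0 0 0 0 0 0 4.4")

```text
time_s: 54.85
tcp_pos: [502.4, -142.9, 231.8]
tool_rot: [[0.998, -0.064, 0.0], [-0.064, -0.998, 0.0], [0.0, -0.0, -1.0]]
wrist_force: [0.4, 0.8, -0.3]
finger_gap: 44.2
grip_force: 0.0
```

Run:
```python
from h import *
f=grab('wrist','w14.png');np.save('w14.npy',f,allow_pickle=True)
h=cv2.cvtColor(f['pixels'],cv2.COLOR_RGB2HSV)
m=cv2.inRange(h,(22,120,100),(36,255,255)); print('yellow',blob(f,(80,0,490,320),0,m))
m=cv2.inRange(h,(0,60,0),(20,255,255)); print('tray',blob(f,(100,0,490,310),24,m))
to(559.5,-142.5,200,-3.6)
```

```text
yellow (array([ 546.6, -138. ]), array([296.7, 239.5]), 88.6)
tray (array([ 553.9, -141.5]), array([255.5, 198.8]), 86.2)
turn -0.0 shift 5.68 -0.30 3.17 tcp [ 502.6 -142.   231.7] yaw -3.6 q7 -1.52 t 54.9
```

View pics/w14.png

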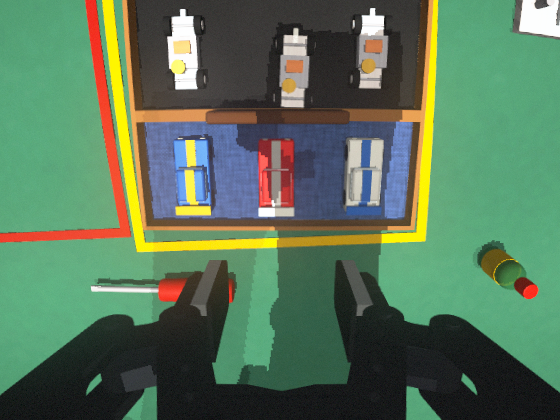

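Call:
step_arm(motion="0 0 -2.8 0 0 0 4.4;0 0 0 0.54 -4.25 -0.3 4.4;0 0 0 0.54 -4.25 -0.3 4.4;0 0 0 0.54 -4.25 -0.3 4.4;0 0 0 0.54 -4.25 -0.3 4.4;0 0 0 0.54 -4.25 -0.3 4.4;0 0 0 0.54 -4.25 -0.3 4.4;0 0 0 0.54 -4.25 -0.3 4.4")

```text
time_s: 55.7
tcp_pos: [544.0, 157.8, 252.7]
tool_rot: [[1.0, -0.012, 0.0], [-0.012, -1.0, 0.0], [0.0, -0.0, -1.0]]
wrist_force: [0.4, -0.2, -0.4]
finger_gap: 44.0
grip_force: 0.0
```

Call:
step_arm(motion="0 0 0 0 0 0 4.4;0 0 0 0 0 0 4.4;0 0 0 0 0 0 4.4")

```text
time_s: 56.0
tcp_pos: [544.2, 154.4, 252.2]
tool_rot: [[1.0, -0.014, -0.0], [-0.014, -1.0, -0.0], [-0.0, 0.0, -1.0]]
wrist_force: [0.4, 0.1, -0.9]
finger_gap: 44.2
grip_force: 0.0
```

```bash
cat >> h.py <<'E'
def redmark(f,roi):
    h=cv2.cvtColor(f['pixels'],cv2.COLOR_RGB2HSV)
    m=cv2.inRange(h,(0,150,60),(7,255,255))|cv2.inRange(h,(173,150,60),(180,255,255))
    M=roi_mask(m,roi);n,l,st,_=cv2.connectedComponentsWithStats(M)
    k=1+np.argmax(st[1:,2]*st[1:,3]);p=cv2.findNonZero((l==k).astype(np.uint8)).reshape(-1,2)
    return st[k].tolist(),pca(plane(f,p,0))
E
python3 - <<'E'
from h import *
f=grab('wrist','w15.png');np.save('w15.npy',f,allow_pickle=True)
print(redmark(f,(80,0,470,290))); to(559.5,-142.5,200,-3.7)
g=grab('top','t15.png');print(redmark(g,(170,150,292,260)))
E
```

```text
([116, 3, 317, 254, 10385], (array([574.4, 162.3]), array([295.8, 250. ]), 89.3))
turn 2.9 shift 3.42 29.49 5.22 tcp [544.4 154.  252.2] yaw -0.8 q7 -2.07 t 56.0
([215, 161, 71, 88, 568], (array([574.1, 113.4]), array([246.7, 201.5]), -0.7))
```

Call:
step_arm(motion="0 0 -8 0 0 0 3.5;0 0 -8 0 0 0 3.5;0 0 -8 0 0 0 3.5;0 0 -8 0 0 0 3.5;0 0 -8 0 0 0 3.5;0 0 -8 0 0 0 3.5;0 0 -8 0 0 0 3.5;0 0 -8 0 0 0 3.5")

```text
time_s: 56.9
tcp_pos: [544.6, 153.6, 252.3]
tool_rot: [[0.447, 0.895, 0.0], [0.895, -0.447, -0.0], [-0.0, 0.0, -1.0]]
wrist_force: [-0.2, -0.1, -0.0]
finger_gap: 35.0
grip_force: 0.0
```

Call:
step_arm(motion="0 0 -8 0 0 0 3.5;0 0 -8 0 0 0 3.5;0 0 -7.1 0 0 0 3.5;0 0 0 0 0 0 3.5;0 0 0 0 0 0 3.5")

```text
time_s: 57.4
tcp_pos: [544.7, 154.0, 252.2]
tool_rot: [[0.069, 0.998, -0.0], [0.998, -0.069, -0.0], [-0.0, 0.0, -1.0]]
wrist_force: [-0.4, 0.8, -0.6]
finger_gap: 35.0
grip_force: 0.0
```

Run:
```python
from h import *
to(559.5,-142.3,120,86.3);print(r.state()['qpos'].round(2))
```

```text
turn -0.3 shift -29.47 3.39 13.22 tcp [544.7 154.  252.2] yaw 86.0 q7 -0.63 t 57.4
[ 0.1   0.3  -0.6   1.82  0.19  1.08 -0.63]
```

Call:
step_arm(motion="0 0 -0.3 0 0 0 3.5;0 0 0 -4.2 0.48 1.8 3.5;0 0 0 -4.2 0.48 1.9 3.5;0 0 0 -4.2 0.48 1.9 3.5;0 0 0 -4.2 0.48 1.9 3.5;0 0 0 -4.2 0.49 1.9 3.5;0 0 0 -4.2 0.49 1.9 3.5;0 0 0 -4.2 0.49 1.9 3.5")

```text
time_s: 58.2
tcp_pos: [561.0, -142.6, 119.6]
tool_rot: [[0.061, 0.998, 0.0], [0.998, -0.061, -0.0], [-0.0, 0.0, -1.0]]
wrist_force: [1.1, 0.1, 0.4]
finger_gap: 34.9
grip_force: 0.0
```

Call:
step_arm(motion="0 0 0 0 0 0 3.5;0 0 0 0 0 0 3.5;0 0 0 0 0 0 3.5")

```text
time_s: 58.5
tcp_pos: [561.4, -139.8, 120.6]
tool_rot: [[0.059, 0.998, 0.0], [0.998, -0.059, 0.0], [0.0, 0.0, -1.0]]
wrist_force: [0.9, 0.8, 0.8]
finger_gap: 34.8
grip_force: 0.0
```

Run:
```python
from h import *
f=grab('wrist','w16.png');np.save('w16.npy',f,allow_pickle=True)
to(559.5,-142.3,54,86.3);print(r.state()['qpos'].round(2)); print(proj(f,[[559.5,-142.3,62],[563,-87,62],[556,-197,62]]))
```

```text
turn 0.4 shift -0.29 -0.18 6.67 tcp [ 561.4 -139.6  120.7] yaw 86.7 q7 -0.15 t 58.5
[ 0.49  0.46 -0.45  1.91  0.26  0.83 -0.15]
[[279.48101642 251.15474314]
 [279.80672382 143.55761666]
 [279.16385925 340.13664984]]
```

View pics/w16.png

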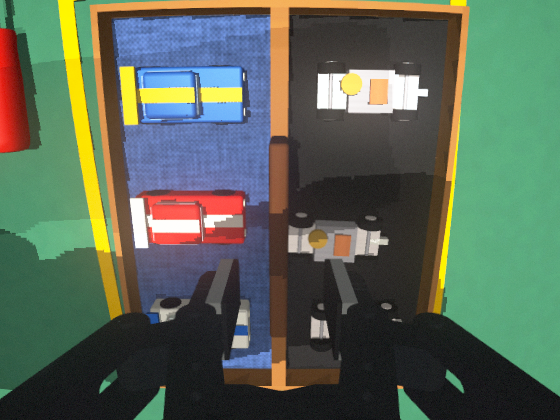

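Call:
step_arm(motion="0 0 0.4 0 0 0 3.5;0 0 0 -0.3 -0.2 2 3.5;0 0 0 0 0 2.5 3.5;0 0 0 0 0 1.5 3.5;0 0 0 0 0 0.6 3.5;0 0 0 0 0 0 3.5;0 0 0 0 0 0 3.5")

```text
time_s: 59.25
tcp_pos: [559.4, -143.5, 54.9]
tool_rot: [[0.066, 0.998, 0.001], [0.998, -0.066, -0.0], [-0.0, 0.001, -1.0]]
wrist_force: [-0.1, -0.2, -0.2]
finger_gap: 35.3
grip_force: 0.0
```

Call:
step_arm(motion="0 0 0 0 0 0 2;0 0 0 0 0 0 1.5;0 0 0 0 0 0 1.3;0 0 0 0 0 0 1.1;0 0 0 0 0 0 1.0;0 0 0 0 0 0 0.9;0 0 0 0 0 0 0.8;0 0 0 0 0 0 0.8", squeeze=50)

```text
time_s: 60.05
tcp_pos: [559.5, -143.7, 54.7]
tool_rot: [[0.066, 0.998, 0.001], [0.998, -0.066, -0.0], [-0.0, 0.001, -1.0]]
wrist_force: [2.2, -0.3, 6.5]
finger_gap: 9.0
grip_force: 48.9
```

Call:
step_arm(motion="0 0 0 0 0 0 0.6;0 0 0 0 0 0 0.6;0 0 0 0 0 0 0.6")

```text
time_s: 60.35
tcp_pos: [559.4, -143.8, 54.7]
tool_rot: [[0.066, 0.998, 0.001], [0.998, -0.066, -0.0], [-0.0, 0.001, -1.0]]
wrist_force: [1.1, -1.0, 6.3]
finger_gap: 8.8
grip_force: 48.9
```

Run:
```python
from h import *
to(574.5,161.8,54,89.3);s=r.state();print(s['finger_gap'],s['grip_force'],s['wrist_force'])
```

```text
turn -3.1 shift 30.57 1.13 0.07 tcp [ 559.4 -143.8   54.7] yaw 86.2 q7 -0.21 t 60.4
8.845509909707193 48.91964614391327 [ 1.14922675 -0.96144908  6.34434162]
```

Call:
step_arm(motion="0 0 0 0 0 0.06 0.6;0 0 0 0 0 0 0.6;0 0 0 0.4 0 0 0.6;0 0 0 0.8 -0.02 0 0.6;0 0 0 1.2 -0.03 0 0.6;0 0 0 1.5 -0.03 0 0.6;0 0 0 1.5 -0.03 0 0.6;0 0 0 1.5 -0.03 0 0.6")

```text
time_s: 61.15
tcp_pos: [562.7, -76.9, 54.6]
tool_rot: [[0.069, 0.998, 0.001], [0.998, -0.069, -0.003], [-0.003, 0.002, -1.0]]
wrist_force: [-0.6, -13.9, 17.2]
finger_gap: 9.1
grip_force: 50.4
```

Call:
step_arm(motion="0 0 0 1.5 -0.03 0 0.6;0 0 0 1.5 -0.03 0 0.6;0 0 0 1.5 -0.03 0 0.6;0 0 0 1.5 -0.03 0 0.6;0 0 0 1.5 -0.03 0 0.6;0 0 0 1.5 -0.03 0 0.6;0 0 0 1.5 -0.02 0 0.6;0 0 0 1.5 -0.02 0 0.6")

```text
time_s: 61.95
tcp_pos: [568.6, 42.8, 54.6]
tool_rot: [[0.069, 0.998, 0.001], [0.998, -0.069, -0.003], [-0.003, 0.001, -1.0]]
wrist_force: [-0.2, -16.6, 20.4]
finger_gap: 8.8
grip_force: 51.0
```

Run:
```python
from h import *
to(574.5,160.3,54.5);to(574.5,160.3,54.5,89.3);s=r.state();print(s['finger_gap'],s['grip_force'],s['wrist_force'])
```

```text
turn 0.0 shift 11.77 -0.22 0.01 tcp [568.6  42.8  54.6] yaw 86.1 q7 -0.55 t 62.0
turn -3.2 shift 11.76 0.44 0.01 tcp [568.6  42.8  54.6] yaw 86.1 q7 -0.55 t 62.0
8.769108134780865 50.96986949443817 [ -0.17771665 -16.62027979  20.35881141]
```

Call:
step_arm(motion="0 0 -0.4 1.5 0.01 0 0.6;0 0 -0.4 1.5 0.01 0 0.6;0 0 -0.4 1.5 0.01 0 0.6;0 0 -0.4 1.5 0.01 0 0.6;0 0 -0.4 1.5 0.01 0 0.6;0 0 -0.4 1.2 0.01 0 0.6;0 0 -0.4 0.9 0.01 0 0.6;0 0 -0.4 0.6 0 0 0.6")

```text
time_s: 62.75
tcp_pos: [574.1, 144.8, 54.6]
tool_rot: [[0.012, 1.0, 0.001], [1.0, -0.012, -0.003], [-0.003, 0.001, -1.0]]
wrist_force: [-0.7, -17.4, 23.6]
finger_gap: 9.3
grip_force: 51.4
```

Call:
step_arm(motion="0 0 0 0.4 0 0 0.6;0 0 0 0.2 0 0 0.6;0 0 0 0 0 0 0.6;0 0 0 0 0 0 0.6;0 0 0 0 0 0 0.6")

```text
time_s: 63.25
tcp_pos: [574.2, 150.6, 54.6]
tool_rot: [[0.013, 1.0, 0.001], [1.0, -0.013, -0.003], [-0.003, 0.001, -1.0]]
wrist_force: [-0.5, -13.8, 21.1]
finger_gap: 9.0
grip_force: 51.0
```

Run:
```python
from h import *
to(574.5,160.3,54.5,89.3);s=r.state();print(s['finger_gap'],s['grip_force'],s['wrist_force'])
```

```text
turn -0.0 shift 0.97 0.02 0.01 tcp [574.2 150.6  54.6] yaw 89.3 q7 -0.68 t 63.2
9.003664944092648 51.01270616054535 [ -0.52881945 -13.76985029  21.0823075 ]
```

Call:
step_arm(motion="0 0 0 0.3 0 0 0.6;0 0 0 0.4 0 0 0.6;0 0 0 0.27 0 0 0.6;0 0 0 0 0 0 0.6;0 0 0 0 0 0 0.6;0 0 0 0 0 0 0.6")

```text
time_s: 63.85
tcp_pos: [574.4, 160.4, 54.6]
tool_rot: [[0.012, 1.0, 0.001], [1.0, -0.012, -0.003], [-0.003, 0.001, -1.0]]
wrist_force: [1.1, -11.7, 20.5]
finger_gap: 9.4
grip_force: 51.0
```

```bash
cat >> h.py <<'E'
def outline(f,roi):
    """red outer outline and tray rim corners (rim: brown) via masks"""
    h=cv2.cvtColor(f['pixels'],cv2.COLOR_RGB2HSV)
    return redmark(f,roi)
E
python3 - <<'E'
from h import *
to(574.5,160.3,54.5,89.3)
f=grab('side');np.save('s17.npy',f,allow_pickle=True)
c=f['pixels'][215:365,170:340,::-1]; cv2.imwrite('pics/s17.png',cv2.resize(c,None,fx=4,fy=4,interpolation=cv2.INTER_CUBIC))
E
```

```text
turn -0.0 shift -0.01 0.01 0.01 tcp [574.4 160.4  54.6] yaw 89.3 q7 -0.69 t 63.9
```

Call:
step_arm(motion="0 0 0 0 0 0 0.9;0 0 0 0 0 0 1.1;0 0 0 0 0 0 1.5;0 0 0 0 0 0 2.5;0 0 0 0 0 0 3;0 0 0 0 0 0 3;0 0 0 0 0 -1 3;0 0 0 0 0 -2 3")

```text
time_s: 64.7
tcp_pos: [572.4, 162.6, 83.2]
tool_rot: [[0.01, 1.0, -0.002], [1.0, -0.01, -0.001], [-0.001, -0.002, -1.0]]
wrist_force: [-0.4, 0.3, 0.5]
finger_gap: 30.0
grip_force: 0.0
```

Call:
step_arm(motion="0 0 0 0 0 -4 3;0 0 0 0 0 -4.5 3;0 0 0 0 0 -4.5 3;0 0 0 0 0 -4 3;0 0 8 0 0 0 3;0 0 8 0 0 0 3;0 0 8 0 0 0 3;0 0 8 0 0 0 3")

```text
time_s: 65.5
tcp_pos: [573.1, 162.8, 254.5]
tool_rot: [[0.543, 0.84, 0.001], [0.84, -0.543, 0.0], [0.001, 0.0, -1.0]]
wrist_force: [0.5, 0.6, 0.7]
finger_gap: 30.3
grip_force: 0.0
```

Call:
step_arm(motion="0 0 8 0 0 0 3;0 0 8 0 0 0 3;0 0 8 0 0 0 3;0 0 8 0 0 0 3;0 0 8 0 0 0 3;0 0 8 0 0 0 3;0 0 8 0 0 0 3;0 0 2 -3 0 0 3")

```text
time_s: 66.3
tcp_pos: [544.7, 162.0, 253.9]
tool_rot: [[1.0, -0.017, 0.001], [-0.017, -1.0, 0.001], [0.001, -0.001, -1.0]]
wrist_force: [-0.6, 1.1, -0.1]
finger_gap: 30.0
grip_force: 0.0
```

Call:
step_arm(motion="0 0 0 0 0 0 3;0 0 0 0 0 0 3;0 0 0 0 0 0 3")

```text
time_s: 66.6
tcp_pos: [543.7, 162.0, 254.2]
tool_rot: [[1.0, -0.01, 0.001], [-0.01, -1.0, 0.0], [0.001, -0.0, -1.0]]
wrist_force: [-0.5, 1.5, -0.5]
finger_gap: 30.1
grip_force: 0.0
```

Run:
```python
from h import *
to(545,160,252,-0.7)
f=grab('wrist','w18.png');np.save('w18.npy',f,allow_pickle=True)
print('red',redmark(f,(80,0,470,300)))
h=cv2.cvtColor(f['pixels'],cv2.COLOR_RGB2HSV)
m=cv2.inRange(h,(8,60,20),(20,255,255));
print('tray',blob(f,(100,0,460,290),24,m)); m=roi_mask(m,(100,0,460,290));x=np.where(m);print([int(q) for q in (x[1].min(),x[0].min(),x[1].max(),x[0].max())])
```

```text
turn 0.1 shift 0.13 0.20 0.22 tcp [543.7 162.  254.2] yaw -0.6 q7 -2.05 t 66.6
red ([126, 3, 315, 253, 10008], (array([574.5, 162.3]), array([295.9, 250. ]), 89.3))
tray (array([573.2, 163. ]), array([256.2, 209.3]), 89.3)
[100, 3, 440, 264]
```

Run:
```python
from h import *
f=np.load('w18.npy',allow_pickle=True).item();P=f['pixels'];h=cv2.cvtColor(P,cv2.COLOR_RGB2HSV)
def comps(n,m,z,amin):
    k,_,st,ce=cv2.connectedComponentsWithStats(roi_mask(m,(130,10,440,255)))
    for i in range(1,k):
        if st[i,4]>amin: print(n,int(st[i,4]),plane(f,ce[i],z)[0,:2].round(),st[i,2:4].tolist())
comps('copper',cv2.inRange(h,(5,100,100),(17,200,255)),21,40)
comps('ball',cv2.inRange(h,(20,120,100),(32,255,255)),21,30)
comps('bright',cv2.inRange(h,(0,0,150),(180,50,255)),21,80)
comps('red',cv2.inRange(h,(0,190,80),(5,255,255))|cv2.inRange(h,(175,190,80),(180,255,255)),21,150)
g=grab('top');hh=cv2.cvtColor(g['pixels'],cv2.COLOR_RGB2HSV);m=roi_mask(cv2.inRange(hh,(8,150,60),(20,255,255)),(130,215,175,260))
print('pylon',plane(g,cv2.findNonZero(m).reshape(-1,2).mean(0),30)[0].round())
```

```text
copper 5699 [558. 154.] [282, 225]
copper 309 [674. 248.] [137, 33]
copper 55 [673. 238.] [47, 2]
copper 53 [672. 140.] [36, 2]
copper 41 [637. 286.] [4, 27]
copper 170 [629.  82.] [16, 11]
copper 165 [613. 148.] [15, 12]
copper 137 [567.  29.] [13, 49]
ball 126 [613.  86.] [13, 13]
ball 1187 [525.  16.] [20, 161]
ball 119 [597. 153.] [12, 13]
ball 193 [541. 240.] [9, 25]
ball 496 [499. 242.] [32, 41]
bright 1329 [629. 240.] [28, 75]
bright 1142 [627.  83.] [27, 73]
bright 1216 [612. 148.] [27, 73]
bright 1461 [522.  86.] [36, 63]
bright 246 [538. 165.] [10, 27]
bright 597 [496. 165.] [34, 42]
red 5051 [633. 144.] [310, 244]
pylon [474. 419.  30.]
```

Run:
```python
from h import *
g=grab('top');P=g['pixels'];Q=cv2.imread('pics/t8.png')[:,:,::-1]
for I in(Q,P):
    hh=cv2.cvtColor(np.ascontiguousarray(I),cv2.COLOR_RGB2HSV);m=roi_mask(cv2.inRange(hh,(8,150,60),(20,255,255)),(120,215,185,265));p=cv2.findNonZero(m).reshape(-1,2);print(len(p),p.min(0),p.max(0),p.mean(0))
print(proj(g,[[471,396.5,95],[471,396.5,0],[501,396,0],[441,396,0]]))
```

```text
393 [133 228] [160 253] [147.74554707 239.8524173 ]
4 [137 235] [138 241] [137.75 238.75]
[[135.94888184 238.20406189]
 [149.27889275 240.35678343]
 [149.87240333 229.79877918]
 [149.04343959 250.97826436]]
```

Run:
```python
from h import *
g=grab('top');print(g['pixels'][225:256:5,130:168:6].tolist())
s=grab('side');hh=cv2.cvtColor(s['pixels'],cv2.COLOR_RGB2HSV)
q=proj(s,[[471,396.5,0],[471,396.5,95],[441,396,0],[501,396,0]]);print(q.round())
m=roi_mask(cv2.inRange(hh,(6,150,60),(22,255,255)),(260,300,360,419));p=cv2.findNonZero(m)
if p is not None: p=p.reshape(-1,2);print(len(p),p.min(0),p.max(0),p.mean(0))
```

```text
[[[85, 146, 117], [145, 136, 124], [158, 150, 137], [166, 156, 146], [170, 160, 147], [171, 162, 150], [171, 163, 150]], [[81, 146, 116], [116, 137, 116], [155, 146, 134], [164, 155, 144], [168, 160, 146], [171, 162, 150], [171, 162, 148]], [[81, 145, 115], [221, 176, 57], [153, 145, 133], [162, 152, 140], [168, 160, 147], [171, 162, 149], [172, 162, 150]], [[81, 145, 113], [230, 181, 38], [150, 142, 130], [162, 153, 142], [169, 159, 148], [170, 161, 149], [172, 163, 150]], [[81, 146, 116], [171, 191, 175], [145, 136, 125], [160, 150, 138], [168, 158, 147], [171, 161, 148], [171, 161, 149]], [[86, 149, 119], [86, 148, 119], [146, 140, 129], [159, 151, 139], [167, 158, 146], [169, 160, 146], [171, 162, 150]], [[83, 148, 116], [83, 149, 117], [122, 133, 116], [156, 148, 136], [164, 155, 144], [169, 161, 147], [171, 162, 150]]]
[[304. 394.]
 [307. 363.]
 [321. 395.]
 [287. 392.]]
1182 [260 300] [357 414] [304.28680203 388.87648054]
```

```bash
python3 -c "
from rig import r
print(r.close_job())"
```

```text
the job is handed in; nothing more can be done
None
```

I handed the job in at about 67 s: the pylon stands on the white spot, all three shells and three chassis are in their rows, and the tray is about 1.5 mm from the red outline's centre and square with it; I viewed 16 pictures, over the limit of 14, and the final checks were numeric only.

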